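# Date-code egg packs and pack them under the hinged egg tray

## Robot

A 7-joint arm with a two-finger parallel gripper is mounted at the origin on the work surface. World frame = base frame: x ahead of the robot, y to its left, z up, the work surface at z = 0. Lengths are in mm, angles in rad, forces in N, time in s.
With the tool pointing down it reaches from about 400 to 875 mm from the base axis. Payload 4.4 kg.
Tool frame: the origin (TCP) lies at the very end of the fingers, on their centre line; the grasp point (between the pads) lies 19 mm behind it (ctrl.pinch_z is the z of the grasp point in the tool frame, in mm); z points along the fingers, x is the direction in which the jaws open and shut, and the axes are right-handed (so a half turn about z gives the same grasp; the last joint's range is limited). The gripper opens to 85 mm and grips with 20 to 120 N. Pads are 22 mm wide; open, the fingers measure 114 mm over their backs; the gripper's body (76 mm by 85 mm) begins 54 mm behind the grasp point. The pads swing forward as they close: fully open they stand 13 mm farther back than shut.
Start: joints at [1.067, 0.628, 0.038, 1.517, -0.027, 0.996, -0.02], TCP at [275.594, -588.698, 231.313] pointing down, gripper open.
Joint ranges: [-3.06, 3.06], [-0.37, 2.12], [-1.25, 1.32], [0.18, 2.47], [-1.1, 4.24], [0.23, 1.98], [-2.94, 2.94]. Speed limits (rad/s): [2.57, 2.57, 3.14, 3.14, 3.14, 3.14, 3.14].

## Interface

Orientations are given as [roll, pitch, yaw] about the fixed x, y, z axes, in that order (R = Rz(yaw) Ry(pitch) Rx(roll)).
In Python, from cell import sensors, get_image, order, ctrl gives the robot as it stands.
- The arm moves only by the tool arm_command, never from a script. Its argument "rows" is a list that holds one entry, the list of rows, each a list of 6 numbers: the shift along the tool's x, y, z in mm, then the turn, a rotation vector about the tool's x, y, z in degrees. A call has 1 to 20 rows; each row is the pose to reach, as a shift and turn from the pose commanded when the call began, along the tool's axes at that moment; what a row does not reach only later rows make up. A row lasts 1/12 s, in which the tool goes at most 41.7 mm and 7.16 degrees, less where a joint would pass 70% of its speed; a pose out of reach is approached as far as the arm can. A call with a gripper value outside its range is refused whole. "claw" is the opening, from -1 (shut) to 1 (fully open), set as the call begins (left out, the last holds). The fingers move at their own pace and stop on an object; the grip force is fixed at half the most. Time passes only in rows, so rows that repeat a pose let the fingers close. It gives the time, the measured TCP pose, the force and the opening at its end, in the units of the state.
- sensors.read_state(): the state, without advancing time (a new reading comes with each control period).
- get_image(name): name is "side" or "top" or "wrist"; returns a dict with "pixels" (400x640x3 uint8, red, green, blue), "z_map" (400x640 float32, mm along the optical axis (not along the pixel's ray), 0 where there is no reading), "K" (3x3 intrinsics, pixels), "pose" (4x4, takes a point from camera to world coordinates). Camera axes: x right, y up, looking along -z (the intrinsics and any distortion apply to the point x, -y, -z); pixel columns grow to the right and rows downward; lengths in mm; the calibration is good to about 2 mm. A picture is of the moment at which its call begins.
- order.finish_job(): hands the job in, once; it reports no verdict.
The state is a dict: "clock": time; "qpos": joint angles; "qd": joint speeds; "tau": joint torques, N m; "eef_pos": TCP position; "tool_rot": TCP orientation; "force": force on the tool from outside, world axes, zero at the start; "torque": the same for the moment, N m; "width": finger opening in mm.
Only numpy, scipy, OpenCV 4.12 (cv2) and the standard library are available. Lean on these libraries where they do the work, as an engineer would, in place of code of your own. Each camera call takes 0.05 s, during which the arm holds its last target.

## Task

Use the knob to step the sliding carrier so that each egg pack on it stands for three seconds with the middle of its label under the coder's nozzle, not held by the gripper, in the order near right, far right, near left, far left, skipping empty pockets. After all are coded, with the rack's hinged egg tray lifted upright, set every pack upright in a lower-tier compartment of its own, and only then lower the tray closed. Leave the carrier back at the left, loading end of its long slide and do not disturb the bowl or the price card.

Things in the scene. Friction and masses are not known exactly. Their poses are not given: they have to be found in the camera images.
- slide_y (a joint): long slide of the coding station: carries the x slide and the carrier to the robot's right (the station's -y). 0 = fully left, at the loading end stop, where every run starts; up to 0.225 m = fully right. About 1.5 N of friction, stays where it is left
- carrier (a joint): cross slide of the coding station: carrier position along the station's +x (away from the robot), -0.088 to +0.088 m, 0 at the start. About 1.5 N of friction, stays where it is left; both slides can be moved at once by the knob
- carrier_mid (a point): middle of the carrier's floor (top of the plate, 26 mm above the table). The carrier is a steel plate 234 x 162 mm (x, y) on the two slides; its x and y axes lie along the two slides (the station stands turned by up to 0.1 rad). Four pockets for packs, 106 x 60 mm inside with 8 mm lips, centred 58 mm either side in x and 45 mm either side in y
- carrier_knob (a point): grip point of the carrier's black upright round knob, 24 mm in diameter, 145 mm to the left (+y) of the carrier's middle, standing from 26 to 100 mm above the table; this point is 85 mm up, on its axis
- coder_tip (a point): lowest point of the fixed date coder's nozzle, 102 mm above the table (14 mm above the packs on the carrier), about 145 mm to the right of the carrier's starting middle. The head is 32 x 34 mm, on an arm 154 to 176 mm up that comes from a post 190 mm farther right (-y); the post's top is 176 mm up
- rack_floor (a point): middle of the rack's lower-tier floor (6 mm above the table). Plywood rack 256 mm (x) by 224 mm (y): four compartments 120 x 82 mm (x, y), centred 61 mm either side in x and 43 mm either side in y, dividers 14 mm and side boards 19 mm above this floor, end boards at x = +-125 mm reaching 72 mm above the table. Axes are the rack's own (turned by up to 0.12 rad); x and y are level
- tray (a joint): hinge of the black upper egg tray over the lower tier, 0 = closed flat, grows to 1.8 rad = open, leaning back to the left past upright (1.57). Stiff hinge (0.4 N m friction): stays where it is left; at the start it is shut or ajar by up to 0.2 rad
- tray_bar (a point): middle of the tray's steel lifting bar: 10 mm in diameter, 120 mm long, parallel to the hinge (rack's x), standing 45 mm off the tray's top face near its free, right-hand edge. With the tray closed it is 74 mm right of the rack's middle and about 125 mm above the table, and from the hinge 186 mm to the right and 47.5 mm up. The tray plate is 256 x 202 x 5 mm, its underside 74 mm above the table when closed
- tray_hinge (a point): middle of the tray's hinge line, along the rack's x at its left-hand (+y) side, 112 mm left of the rack's middle, 77 mm above the table
- pack1_mid (a point): centre of the two-egg pack that starts in the carrier's near right pocket (None if there is none): grey pulp base, clear cover over two brown eggs, white 30 mm round label on the middle of the top; 100 mm (its x) x 54 mm (its y) x 62 mm high, 160 g, rigid, this point 31 mm above its underside
- pack2_mid (a point): centre of the two-egg pack that starts in the carrier's far right pocket (None if there is none): grey pulp base, clear cover over two brown eggs, white 30 mm round label on the middle of the top; 100 mm (its x) x 54 mm (its y) x 62 mm high, 160 g, rigid, this point 31 mm above its underside
- pack3_mid (a point): centre of the two-egg pack that starts in the carrier's near left pocket (None if there is none): grey pulp base, clear cover over two brown eggs, white 30 mm round label on the middle of the top; 100 mm (its x) x 54 mm (its y) x 62 mm high, 160 g, rigid, this point 31 mm above its underside
- pack4_mid (a point): centre of the two-egg pack that starts in the carrier's far left pocket (None if there is none): grey pulp base, clear cover over two brown eggs, white 30 mm round label on the middle of the top; 100 mm (its x) x 54 mm (its y) x 62 mm high, 160 g, rigid, this point 31 mm above its underside
- basket: red round bowl, 120 mm across, 55 mm high, empty, origin at its foot; a bystander
- price_card: blank upright white card 110 x 90 mm on a small wooden foot, origin under the foot; a bystander

How it is judged (in metres and radians):
On the way, in this order (a step that is already met when the one before it is completed fails the run):
1. the pack from the near right pocket, standing on the carrier and not held, has its middle within 10 mm of under the nozzle for 2.5 s (horizontal distance between pack1_mid and coder_tip below 0.01 m and z of pack1_mid in the frame of carrier_mid between 0.024 and 0.038 m and angle between pack1_mid's own z axis and vertical below 0.15 rad and contact force between the fingers and pack1 below 0.3 N), for 2.5 s.
2. the pack from the far right pocket, standing on the carrier and not held, has its middle within 10 mm of under the nozzle for 2.5 s (horizontal distance between pack2_mid and coder_tip below 0.01 m and z of pack2_mid in the frame of carrier_mid between 0.024 and 0.038 m and angle between pack2_mid's own z axis and vertical below 0.15 rad and contact force between the fingers and pack2 below 0.3 N), for 2.5 s.
3. the pack from the near left pocket, standing on the carrier and not held, has its middle within 10 mm of under the nozzle for 2.5 s (horizontal distance between pack3_mid and coder_tip below 0.01 m and z of pack3_mid in the frame of carrier_mid between 0.024 and 0.038 m and angle between pack3_mid's own z axis and vertical below 0.15 rad and contact force between the fingers and pack3 below 0.3 N), for 2.5 s.
4. the pack from the far left pocket, standing on the carrier and not held, has its middle within 10 mm of under the nozzle for 2.5 s (horizontal distance between pack4_mid and coder_tip below 0.01 m and z of pack4_mid in the frame of carrier_mid between 0.024 and 0.038 m and angle between pack4_mid's own z axis and vertical below 0.15 rad and contact force between the fingers and pack4 below 0.3 N), for 2.5 s.
5. with the tray upright, every pack stands upright on the lower tier's floor (value of joint tray above 1.4 rad and x of pack1_mid in the frame of rack_floor between -0.115 and 0.115 m and y of pack1_mid in the frame of rack_floor between -0.08 and 0.08 m and z of pack1_mid in the frame of rack_floor between 0.024 and 0.038 m and angle between each of pack1_mid, pack2_mid, pack3_mid, pack4_mid's own z axis and vertical below 0.15 rad and x of pack2_mid in the frame of rack_floor between -0.115 and 0.115 m and y of pack2_mid in the frame of rack_floor between -0.08 and 0.08 m and z of pack2_mid in the frame of rack_floor between 0.024 and 0.038 m and x of pack3_mid in the frame of rack_floor between -0.115 and 0.115 m and y of pack3_mid in the frame of rack_floor between -0.08 and 0.08 m and z of pack3_mid in the frame of rack_floor between 0.024 and 0.038 m and x of pack4_mid in the frame of rack_floor between -0.115 and 0.115 m and y of pack4_mid in the frame of rack_floor between -0.08 and 0.08 m and z of pack4_mid in the frame of rack_floor between 0.024 and 0.038 m), for 0.3 s.
At the end, for the whole second after the job is handed in: every pack rests upright (within 0.15 rad) on the floor of the rack's lower tier, the tray above is closed (below 0.08 rad) and the carrier is within 20 mm of its loading end stop (x of pack1_mid in the frame of rack_floor between -0.115 and 0.115 m and y of pack1_mid in the frame of rack_floor between -0.08 and 0.08 m and z of pack1_mid in the frame of rack_floor between 0.024 and 0.038 m and angle between each of pack1_mid, pack2_mid, pack3_mid, pack4_mid's own z axis and vertical below 0.15 rad and x of pack2_mid in the frame of rack_floor between -0.115 and 0.115 m and y of pack2_mid in the frame of rack_floor between -0.08 and 0.08 m and z of pack2_mid in the frame of rack_floor between 0.024 and 0.038 m and x of pack3_mid in the frame of rack_floor between -0.115 and 0.115 m and y of pack3_mid in the frame of rack_floor between -0.08 and 0.08 m and z of pack3_mid in the frame of rack_floor between 0.024 and 0.038 m and x of pack4_mid in the frame of rack_floor between -0.115 and 0.115 m and y of pack4_mid in the frame of rack_floor between -0.08 and 0.08 m and z of pack4_mid in the frame of rack_floor between 0.024 and 0.038 m and linear speed of each of pack1, pack2, pack3, pack4 below 0.02 m/s and value of joint tray below 0.08 rad and value of joint slide_y below 0.02 m); the robot touches nothing.
It fails at once if the bowl is moved by more than 4 cm (distance of basket from where it was at the start of the episode above 0.04 m).
It fails at once if the price card is moved by more than 4 cm (distance of price_card from where it was at the start of the episode above 0.04 m).
Of pack1, pack2, pack3, pack4 only 2 to 4 are there at a start; the rules pass over those that are not, and their reading is None.
At some moment in a run one of pack1, pack2, pack3, pack4 may be knocked a few centimetres aside while the robot is not near it.
Once in a run the grip may slacken for a moment while it holds something.
It also fails if it takes over 210 s, if anything falls off the work surface, if the arm or the gripper's body presses on something with over 40 N, if the wrist force passes 120 N, or if a joint passes its speed limit or range.

## Working session

There is one attempt and no reset: what is moved stays moved. The work goes in short steps, Python scripts to look and compute and a tool call to move; the robot and the scene stay as the last step left them, time stands still between calls to the robot, and variables do not carry over. Pictures are saved under pics/ and viewed, and the job is handed in when it is done.

Besides the shell and the picture viewer there is one more tool, called after ">>>" as name(argument=value, ...) on one line, values as JSON. arm_command: Moves the arm, as the interface text tells. Its arguments: {"type":"object","properties":{"rows":{"type":"array","items":{"type":"array","items":{"type":"array","items":{"type":"number"}}}},"claw":{"type":"number"}},"required":["rows"]}

```bash
ls; mkdir -p pics
python3 - <<'E'
from cell import sensors,get_image,order,ctrl
import cv2
print(sensors.read_state()); print(ctrl.pinch_z)
for n in ["side","top","wrist"]:
    d=get_image(n); cv2.imwrite(f"pics/{n}0.png",d["pixels"][...,::-1]); print(n,d["K"].round(1).tolist(),d["pose"].round(3).tolist(), [k for k in d])
E
```

```text
pics
{'clock': 0.0, 'qpos': array([ 1.06720674,  0.62933282,  0.03843804,  1.51833659, -0.02701289,
        0.99631026, -0.01998291]), 'qd': array([1.47989761e-04, 2.04387505e-04, 3.51078910e-04, 1.41111699e-04,
       2.47040126e-04, 5.90638814e-04, 6.63252524e-05]), 'tau': array([ 1.45738418e-04, -5.63399971e+01,  1.22628573e+00, -1.93443310e+01,
        1.10959390e-02,  1.05764242e-02,  1.22501604e-05]), 'eef_pos': array([ 275.33359329, -588.13076055,  230.4076826 ]), 'tool_rot': array([ 3.14158237e+00,  1.86927640e-03, -1.13299280e+00]), 'force': array([-0.79890493, -0.08688769,  0.04178834]), 'torque': array([ 0.01079545,  0.04520184, -0.03396695]), 'width': 85.81466172267996}
-18.700000000000003
side [[389.4, 0.0, 320.5], [0.0, 389.4, 203.2], [0.0, 0.0, 1.0]] [[-0.968, 0.166, -0.19, 423.562], [-0.252, -0.632, 0.733, 763.208], [0.001, 0.757, 0.653, 767.209], [0.0, 0.0, 0.0, 1.0]] ['pixels', 'z_map', 'K', 'pose']
top [[423.4, 0.0, 327.0], [0.0, 423.4, 197.4], [0.0, 0.0, 1.0]] [[0.023, 0.995, -0.098, 527.024], [-1.0, 0.022, -0.009, 8.902], [-0.007, 0.098, 0.995, 975.602], [0.0, 0.0, 0.0, 1.0]] ['pixels', 'z_map', 'K', 'pose']
wrist [[304.9, 0.0, 319.9], [0.0, 304.9, 206.2], [0.0, 0.0, 1.0]] [[0.424, 0.869, 0.256, 341.274], [-0.906, 0.407, 0.118, -557.514], [-0.002, -0.282, 0.959, 373.875], [0.0, 0.0, 0.0, 1.0]] ['pixels', 'z_map', 'K', 'pose']
```

View pics/top0.png

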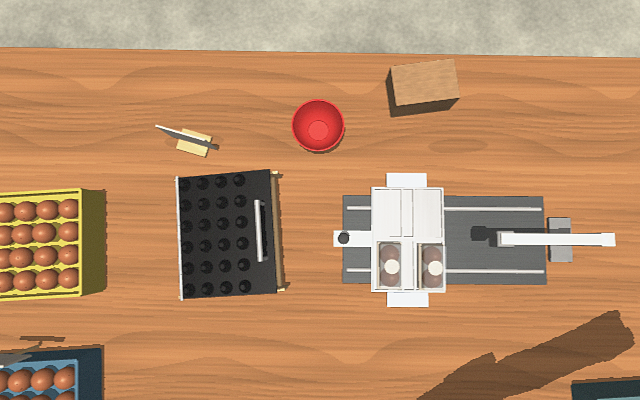

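View pics/side0.png

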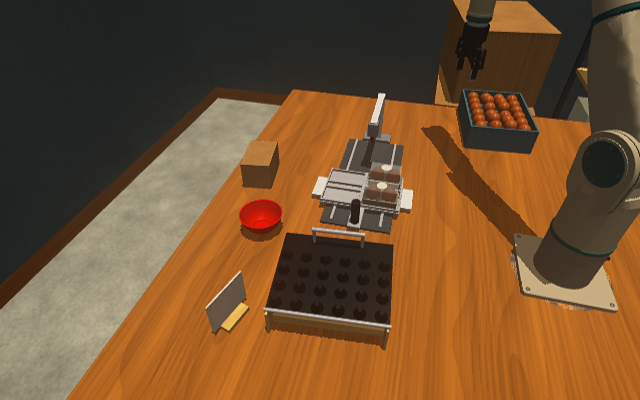

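View pics/wrist0.png

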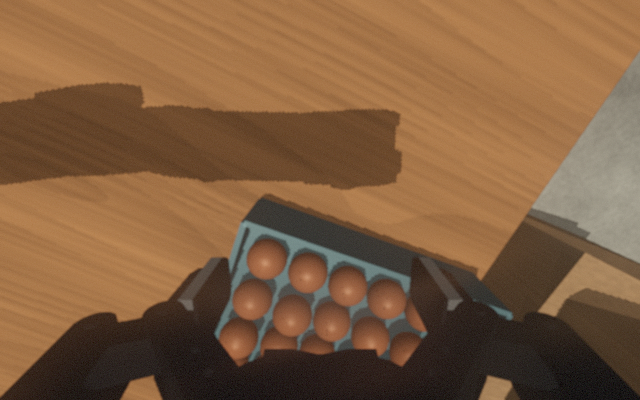

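```bash
cat > h.py <<'E'
from cell import sensors,get_image,order,ctrl
import cv2, numpy as np
from scipy.spatial.transform import Rotation as R
def ray(d,u,v):
    K=d["K"];P=d["pose"]
    c=np.array([(u-K[0,2])/K[0,0],-(v-K[1,2])/K[1,1],-1.0])
    return P[:3,3],P[:3,:3]@c
def onz(d,u,v,z):
    o,r=ray(d,u,v); return (o+r*(z-o[2])/r[2])
def dep(d,u,v):
    o,r=ray(d,u,v); return o+r*d["z_map"][int(round(v)),int(round(u))]
def proj(d,p):
    P=d["pose"]; c=P[:3,:3].T@(np.asarray(p)-P[:3,3]); K=d["K"]
    return K[0,0]*c[0]/-c[2]+K[0,2], K[1,1]*-c[1]/-c[2]+K[1,2]
def tri(a,b):
    # rays list [(o,r),...]
    A=np.zeros((3,3));B=np.zeros(3)
    for o,r in (a,b):
        r=r/np.linalg.norm(r);M=np.eye(3)-np.outer(r,r);A+=M;B+=M@o
    return np.linalg.solve(A,B)
def cloud(d):
    H,W=d["z_map"].shape;u,v=np.meshgrid(np.arange(W),np.arange(H));K=d["K"];P=d["pose"];z=d["z_map"]
    c=np.stack([(u-K[0,2])/K[0,0]*z,-(v-K[1,2])/K[1,1]*z,-z],-1)
    w=c@P[:3,:3].T+P[:3,3]; w[z==0]=np.nan; return w
def crop(d,x0,y0,x1,y1,k,name):
    im=d["pixels"][y0:y1,x0:x1,::-1]; cv2.imwrite("pics/"+name,cv2.resize(im,None,fx=k,fy=k,interpolation=cv2.INTER_CUBIC))
def st():
    s=sensors.read_state(); print(round(s["clock"],2),s["eef_pos"].round(1),s["tool_rot"].round(4),s["force"].round(1),s["width"].round(1)); return s
E
python3 - <<'E'
from h import *
d=get_image("top"); s=get_image("side")
crop(d,320,160,560,320,3.3,"t1.png"); crop(s,300,80,430,250,3.4,"s1.png")
crop(d,160,150,310,310,3.7,"t2.png")
w=cloud(d)
# label mask
hsv=cv2.cvtColor(d["pixels"],cv2.COLOR_RGB2HSV)
for n,dd in(("top",d),("side",s)):
    w=cloud(dd);hs=cv2.cvtColor(dd["pixels"],cv2.COLOR_RGB2HSV)
    m=((hs[...,1]<60)&(hs[...,2]>120)&(abs(w[...,2]-88)<7)).astype(np.uint8)
    nn,l,sta,c=cv2.connectedComponentsWithStats(m)
    for i in range(1,nn):
        if sta[i,4]>30: print(n,c[i].round(1),sta[i,4],onz(dd,*c[i],88).round(1))
E
```

```text
top [390.9 266.4] 908 [ 473.7 -118.9   88. ]
top [434.3 267.8] 873 [ 472.8 -208.6   88. ]
side [384.4 166.7] 145 [ 478.5 -210.4   88. ]
side [379.4 184.5] 120 [ 480.7 -120.2   88. ]
```

View pics/t1.png

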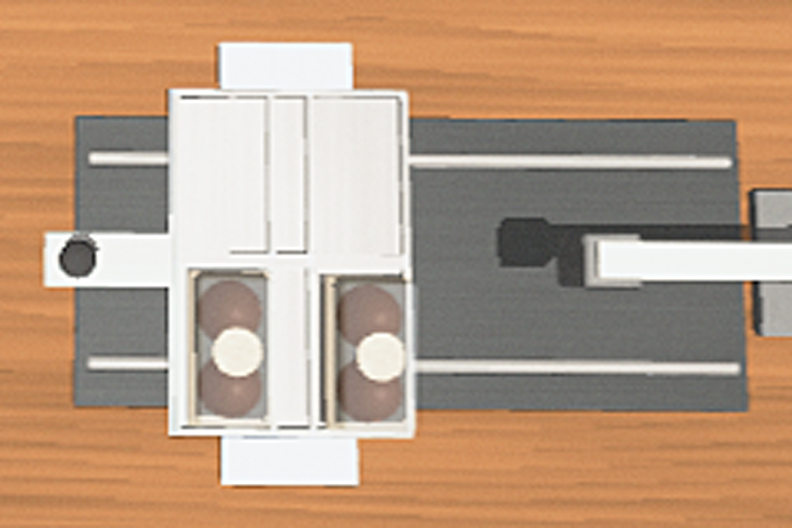

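View pics/s1.png

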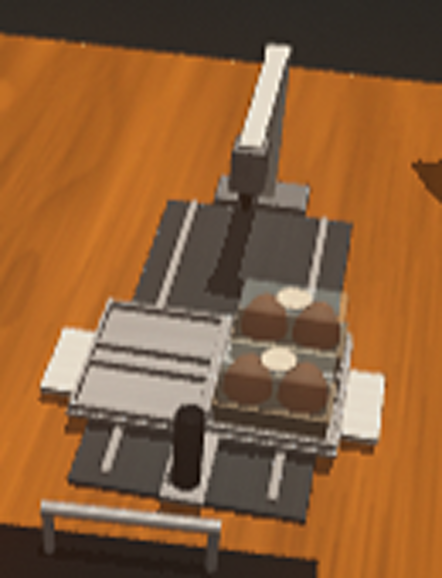

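View pics/t2.png

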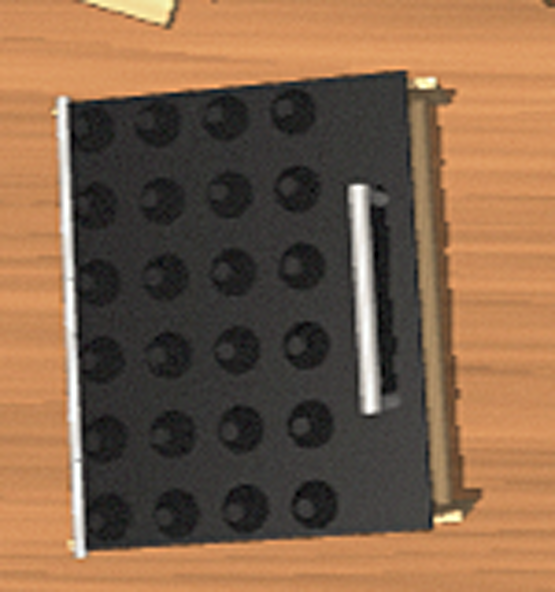

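Run:
```python
from h import *
d=get_image("top"); s=get_image("side")
for n,dd,th in(("top",d,200),("side",s,150)):
    w=cloud(dd);hs=cv2.cvtColor(dd["pixels"],cv2.COLOR_RGB2HSV)
    print(n,dd["pixels"][268,434],dd["pixels"][268,400],dd["pixels"][275,434] )
    for t in (140,170,200,220):
        m=((hs[...,1]<60)&(hs[...,2]>t)&(abs(w[...,2]-88)<7)).astype(np.uint8)
        m=cv2.morphologyEx(m,cv2.MORPH_OPEN,np.ones((3,3),np.uint8))
        nn,l,sta,c=cv2.connectedComponentsWithStats(m)
        for i in range(1,nn):
            if sta[i,4]>30: print(n,t,c[i].round(1),sta[i],onz(dd,*c[i],88).round(1))
w=cloud(d)
# head / nozzle depth around
np.set_printoptions(linewidth=200)
print(w[225:252:3,470:520:4,2].round(0))
m=(abs(w[...,2]-165)<15); ys,xs=np.where(m[150:300,440:640]); print('arm',xs.min()+440,ys.min()+150,ys.max()+150)
k=w[225:252,335:355,2]; print(k[::2,::2].round(0))
ws=cloud(s)
print(ws[118:150:2,360:385:2,2].round(0));
```

```text
top [243 240 229] [149 150 146] [198 176 159]
top 140 [391.9 266.6] [380 244  23  46 738] [ 473.2 -121.1   88. ]
top 140 [435.4 268.7] [424 246  22  45 718] [ 470.9 -210.9   88. ]
top 170 [437.5 272.5] [424 254  22  37 358] [ 463.3 -215.3   88. ]
top 170 [391.6 266.1] [384 259  16  15 192] [ 474.2 -120.4   88. ]
top 170 [387.  287.4] [380 286  15   4  46] [ 430.5 -111.3   88. ]
top 200 [391.6 266.3] [384 259  16  15 178] [ 473.9 -120.3   88. ]
top 200 [435.9 267.8] [428 261  18  14 188] [ 472.9 -212.    88. ]
top 200 [436.9 287.8] [424 281  22  10  88] [ 432.2 -213.8   88. ]
top 220 [391.5 266.3] [385 260  14  14 166] [ 473.8 -120.2   88. ]
top 220 [435.  267.6] [428 261  15  14 166] [ 473.2 -210.2   88. ]
top 220 [436.4 288.4] [425 284  21   7  75] [ 430.9 -213.    88. ]
side [179 101  32] [177 100  33] [181 103  34]
side 140 [386.6 166.9] [382 164  11   7  61] [ 472.  -210.9   88. ]
side 140 [381.6 185.2] [377 182  10   8  64] [ 474.3 -118.7   88. ]
side 170 [386.5 167.2] [382 165  10   6  53] [ 472.2 -209.2   88. ]
side 170 [381.6 185. ] [377 182  10   7  59] [ 474.5 -119.2   88. 
[... 2034 characters left out ...]
52.  53.  -2.  -4.]
 [ -0.  -1.  -0.   1. 149. 153. 153. 152. 153. 140.  45.  -3.  -1.]
 [ -2.   1.  -3.  14. 144. 143. 147. 145. 149.  34.  36.  -0.   0.]
 [ -1.  -5.   9.  10. 137. 137. 138. 141. 138.  22.  29.  13.  13.]
 [ -1.  -2.   9.   9. 131. 129. 132. 131. 135.  21.  18.   9.  13.]
 [ -3.  -2.   6.   9.  13.  10. 115.  10.   6.  10.   9.  11.  10.]
 [  6.   7.   0.   3.   3.   3. 108.   5.   7.  10.   9.  11.  13.]
 [  4.   7.   5.   6.   6.   5.   8.   7.   7.   1.  -2.   2.   4.]
 [  6.   5.   5.   7.   6.   6.   4.   3.   7.   8.   3.   9.   7.]
 [  6.   9.   8.   5.   5.   5.   6.   7.   7.   5.   5.   6.   7.]
 [  6.   4.   8.   6.   6.   5.   9.   6.   5.   8.   4.   6.   6.]]
```

Run:
```python
from h import *
d=get_image("top"); s=get_image("side")
w=cloud(d);ws=cloud(s)
px=d["pixels"].astype(int)
def box(m,z,n):
    c=max(cv2.findContours(m.astype(np.uint8),cv2.RETR_EXTERNAL,cv2.CHAIN_APPROX_NONE)[0],key=cv2.contourArea)
    p=np.array([onz(d,*q[0],z)[:2] for q in c],np.float32); r=cv2.minAreaRect(p); print(n,r,np.deg2rad(r[2]))
    return p
roi=np.zeros(w.shape[:2],bool);roi[150:330,300:640]=1
white=(px.min(2)>150)&(px.max(2)-px.min(2)<25)
# carrier lips/plate z 25-40
m=roi&(w[...,2]>18)&(w[...,2]<100); m[:,:371]=0
m=cv2.morphologyEx(m.astype(np.uint8),cv2.MORPH_OPEN,np.ones((3,3))); 
gray=roi&(w[...,2]<16)&(px.max(2)-px.min(2)<25)&(px.max(2)<140)
m=cv2.morphologyEx((roi&(w[...,2]>3)&(w[...,2]<120)&(px.max(2)-px.min(2)<40)).astype(np.uint8),cv2.MORPH_OPEN,np.ones((3,3)))
# base plate bottom/top edges: for columns
def edge(cols,top,z):
    pts=[]
    for u in cols:
        col=np.where(gray[:,u])[0]
        if len(col): pts.append(onz(d,u,(col.min()-.5 if top else col.max()+.5),z)[:2])
    p=np.array(pts); k=np.polyfit(p[:,1],p[:,0],1); return k
for z in(8,):
    print('far edge',edge(range(460,540),True,z),'near',edge(range(460,540),False,z))
# knob top
m=roi&(w[...,2]>90)&(w[...,2]<112); m[:,365:]=0
ys,xs=np.where(m); print('knob',xs.mean(),ys.mean(),len(xs),onz(d,xs.mean(),ys.mean(),100).round(1))
# head
P=w[(w[...,2]>125)&(w[...,2]<182)&roi]; print('head+arm x',np.percentile(P[:,0],[2,50,98]),'ymax',np.percentile(P[:,1],[99]))
S=ws[100:150,340:400].reshape(-1,3)
F=S[(S[:,2]>132)&(S[:,2]<152)&(S[:,0]>480)&(S[:,0]<600)]; print('side face',len(F),np.percentile(F[:,0],[3,50,97]),np.percentile(F[:,1],[3,50,97]))
top=w[225:252,485:512].reshape(-1,3); T=top[(top[:,2]>165)&(top[:,2]<175)]; print('top T',np.percentile(T[:,0],[2,50,98]),np.percentile(T[:,1],[2,50,98]))
N=S[(S[:,2]>102)&(S[:,2]<125)&(S[:,0]>480)&(S[:,0]<600)];print('nozzle',N.round(0).tolist())
for v in(138,139,140,141,142): print(v,onz(s,372,v,102).round(1), s["pixels"][v,368:378].sum(1))
crop(s,340,105,400,150,12,"s2.png")
```

```text
far edge [-1.23176946e-02  6.30129949e+02] near [-1.65301236e-02  4.29993971e+02]
knob 342.71153846153845 238.0 104 [529.9 -17.7 100. ]
head+arm x [523.00035717 536.99007981 550.05225396] ymax [-303.38980051]
side face 69 [520.0143112  531.90537632 550.48716215] [-504.5803915  -305.33339831 -300.42778664]
top T [521.25111897 536.21434771 551.69632546] [-332.0750914  -312.2509543  -303.68365142]
nozzle [[525.0, -499.0, 124.0], [532.0, -497.0, 120.0], [528.0, -495.0, 122.0], [525.0, -504.0, 118.0], [531.0, -496.0, 117.0], [528.0, -495.0, 118.0], [526.0, -512.0, 110.0], [531.0, -497.0, 113.0], [527.0, -497.0, 113.0], [526.0, -517.0, 103.0], [531.0, -496.0, 109.0], [528.0, -502.0, 106.0], [530.0, -499.0, 104.0], [527.0, -500.0, 104.0], [529.0, -491.0, 104.0], [542.0, -315.0, 120.0], [538.0, -313.0, 121.0], [538.0, -316.0, 116.0], [535.0, -313.0, 118.0], [532.0, -316.0, 117.0], [538.0, -316.0, 113.0], [535.0, -317.0, 112.0], [532.0, -319.0, 112.0], [538.0, -317.0, 108.0], [535.0, -318.0, 108.0], [532.0, -322.0, 106.0], [537.0, -317.0, 105.0], [534.0, -317.0, 105.0]]
138 [ 537.5 -340.   102. ] [359 375 144  91  92  85 185 208 394 395]
139 [ 536.5 -333.9  102. ] [143 151 152  94  95  92 205 197 369 372]
140 [ 535.6 -327.8  102. ] [176 155 164  95  94 107 161 156 159 164]
141 [ 534.6 -321.8  102. ] [225 144 152 108  99 125 157 179 180 183]
142 [ 533.7 -315.8  102. ] [211 143 146 134 126 144 138 227 227 233]
```

View pics/s2.png

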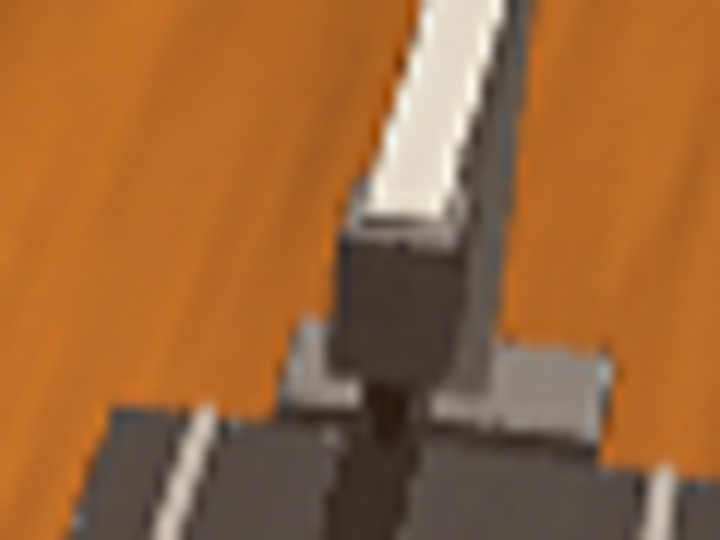

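```bash
cat >> h.py <<'E'
def Rm(rpy): return R.from_euler("xyz",rpy)
def rel(p0,rpy0,p1,yaw1):
    r0=Rm(rpy0); r1=R.from_euler("xyz",[np.pi,0,yaw1])
    print("shift",(r0.inv().apply(np.array(p1,float)-np.array(p0))).round(1),"turn",np.rad2deg((r0.inv()*r1).as_rotvec()).round(2))
E
python3 - <<'E'
from h import *
d=get_image("top"); s=get_image("side")
# knob in side: dark, depth z>80 near
ws=cloud(s); m=(ws[...,2]>92)&(ws[...,2]<106)&(abs(ws[...,0]-530)<25)&(abs(ws[...,1]+18)<25)
print('side knob',np.nanmedian(ws[m],0),m.sum())
w=cloud(d); m=(w[...,2]>92)&(w[...,2]<106)&(abs(w[...,0]-530)<25)&(abs(w[...,1]+18)<25); P=w[m];print((P.max(0)+P.min(0))/2,np.median(P,0))
# bar
m=(w[...,2]>112)&(w[...,2]<175)&(w[...,1]>60)&(w[...,1]<260)&(d["pixels"].min(2)>110); P=w[m]
m[:,:240]=0; ys,xs=np.where(m);P=w[m];print('bar',len(P),np.median(P,0),P.min(0),P.max(0)); k=np.polyfit(P[:,0],P[:,1],1);print('slope dy/dx',k)
rel([275.6,-588.7,231.3],sensors.read_state()["tool_rot"],[530,-18,231],0.0)
E
```

```text
side knob [530.09118048 -15.27400131  97.43739713] 53
[529.85182382 -17.40224989  97.97277565] [529.85464366 -18.16256587  99.27243622]
bar 301 [539.65065987 149.18193608 149.46386077] [481.71029626 139.91556088 132.53944584] [600.31997102 159.21957246 155.19696726]
slope dy/dx [9.63972528e-02 9.70342614e+01]
shift [-4.090e+02 -4.724e+02  3.000e-01] turn [ -0.    -0.   -64.91]
```

>>> arm_command(rows=[[[-409, -472, 0, 0, 0, -64.9], [-409, -472, 0, 0, 0, -64.9], [-409, -472, 0, 0, 0, -64.9], [-409, -472, 0, 0, 0, -64.9], [-409, -472, 0, 0, 0, -64.9], [-409, -472, 0, 0, 0, -64.9], [-409, -472, 0, 0, 0, -64.9], [-409, -472, 0, 0, 0, -64.9], [-409, -472, 0, 0, 0, -64.9], [-409, -472, 0, 0, 0, -64.9], [-409, -472, 0, 0, 0, -64.9], [-409, -472, 0, 0, 0, -64.9], [-409, -472, 0, 0, 0, -64.9], [-409, -472, 0, 0, 0, -64.9], [-409, -472, 0, 0, 0, -64.9], [-409, -472, 0, 0, 0, -64.9], [-409, -472, 0, 0, 0, -64.9], [-409, -472, 0, 0, 0, -64.9]]], claw=1)

```text
clock: 2.05
eef_pos: [529.4, -18.8, 231.2]
tool_rot: [3.141, 0.001, -0.0]
force: [-0.4, -0.7, -0.5]
width: 85.2
```

>>> arm_command(rows=[[[0.5, 0, 40, 0, 0, 0], [0.5, 0, 80, 0, 0, 0], [0.5, 0, 110, 0, 0, 0], [0.5, 0, 130, 0, 0, 0], [0.5, 0, 150, 0, 0, 0], [0.5, 0, 160, 0, 0, 0], [0.5, 0, 165, 0, 0, 0], [0.5, 0, 165, 0, 0, 0]]])

```text
clock: 2.72
eef_pos: [529.6, -19.5, 65.8]
tool_rot: [3.141, 0.001, -0.002]
force: [-0.5, -0.4, -0.4]
width: 85.9
```

>>> arm_command(rows=[[[0, 0, 0, 0, 0, 0], [0, 0, 0, 0, 0, 0], [0, 0, 0, 0, 0, 0], [0, 0, 0, 0, 0, 0], [0, 0, 0, 0, 0, 0], [0, 0, 0, 0, 0, 0], [0, 0, 0, 0, 0, 0], [0, 0, 0, 0, 0, 0], [0, 0, 0, 0, 0, 0]]], claw=-1)

```text
clock: 3.47
eef_pos: [530.6, -18.2, 67.1]
tool_rot: [3.141, -0.001, -0.0]
force: [-1.2, -0.0, 5.4]
width: 22.2
```

>>> arm_command(rows=[[[3, 5, 0, 0, 0, 0], [8, 14, 0, 0, 0, 0], [14, 24, 0, 0, 0, 0], [20, 35, 0, 0, 0, 0], [26, 46, 0, 0, 0, 0], [32, 57, 0, 0, 0, 0], [39, 68, 0, 0, 0, 0], [45, 78, 0, 0, 0, 0], [51, 88, 0, 0, 0, 0], [56, 97, 0, 0, 0, 0], [60, 104, 0, 0, 0, 0], [62.5, 108, 0, 0, 0, 0], [63.3, 109.5, 0, 0, 0, 0], [63.3, 109.5, 0, 0, 0, 0], [63.3, 109.5, 0, 0, 0, 0]]])

```text
clock: 4.72
eef_pos: [594.1, -128.4, 67.1]
tool_rot: [3.141, -0.001, -0.001]
force: [0.5, -1.8, 6.0]
width: 22.7
```

```bash
cat > look.py <<'E'
from h import *
import sys
d=get_image("top"); s=get_image("side"); st()
for n,dd in(("top",d),("side",s)):
    w=cloud(dd);hs=cv2.cvtColor(dd["pixels"],cv2.COLOR_RGB2HSV)
    m=((hs[...,1]<60)&(hs[...,2]>(200 if n=="top" else 170))&(abs(w[...,2]-88)<7)).astype(np.uint8)
    m=cv2.morphologyEx(m,cv2.MORPH_OPEN,np.ones((3,3),np.uint8))
    nn,l,sta,c=cv2.connectedComponentsWithStats(m)
    for i in range(1,nn):
        if sta[i,4]>20: print(n,c[i].round(1),sta[i],onz(dd,*c[i],88).round(1))
t=sys.argv[1]
a=d["pixels"][150:320,320:560,::-1];b=s["pixels"][80:250,290:430,::-1]
cv2.imwrite(f"pics/{t}.png",cv2.resize(np.hstack([a,b]),None,fx=2.1,fy=2.1,interpolation=cv2.INTER_CUBIC))
E
python3 look.py a1
```

```text
Traceback (most recent call last):
  File "look.py", line 3, in <module>
    d=get_image("top"); s=get_image("side"); st()
                                             ~~^^
  File "h.py", line 28, in st
    s=sensors.read_state(); print(round(s["clock"],2),s["eef_pos"].round(1),s["tool_rot"].round(4),s["force"].round(1),s["width"].round(1)); return s
                                                                                                                       ^^^^^^^^^^^^^^^^
AttributeError: 'float' object has no attribute 'round'
```

```bash
sed -i 's/s\["width"\].round(1)/round(float(s["width"]),1)/' h.py; python3 look.py a1
```

```text
4.92 [ 594.1 -128.1   67.1] [ 3.1408e+00 -1.4000e-03 -5.0000e-04] [-0.5 -1.8  5.8] 22.6
side [367.2 160.5] [365 158   6   6  30] [ 533.6 -229.3   88. ]
```

View pics/a1.png

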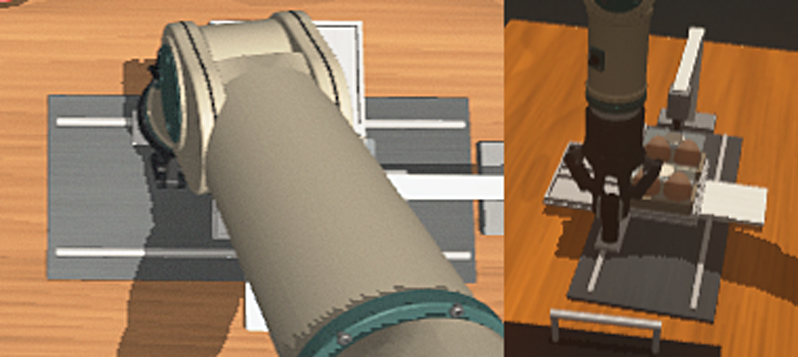

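Run:
```python
from h import *
s=get_image("side");a=cv2.resize(s["pixels"][100:190,340:430,::-1],None,fx=5,fy=5,interpolation=cv2.INTER_CUBIC)
print(proj(s,[536.3,-319.5,88]),proj(s,[536.3,-319.5,102]))
w=get_image("wrist")["pixels"][...,::-1]; cv2.imwrite("pics/a2.png",np.hstack([cv2.resize(w,(500,312)),a[:312,:300]]))
cv2.imwrite("pics/a3.png",a)
```

```text
(np.float64(370.9992078824182), np.float64(145.02862202550097)) (np.float64(371.37352071759335), np.float64(141.29893401138958))
```

View pics/a2.png

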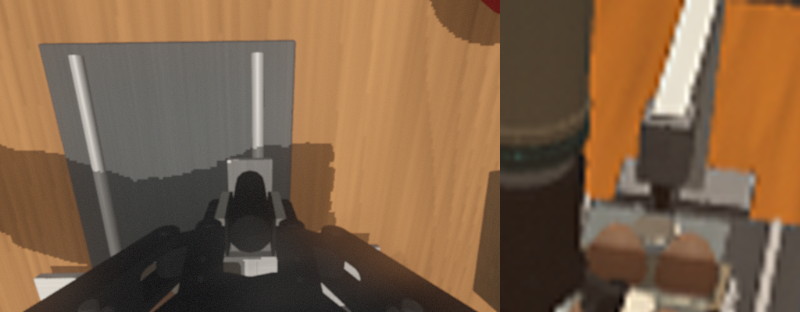

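View pics/a3.png

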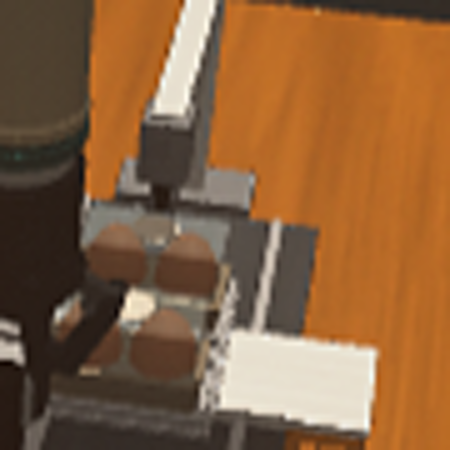

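Run:
```python
from h import *
s=get_image("side"); print(s["pixels"][139:152,362:382].sum(2)); w=cloud(s); print(w[139:152,364:380,2].round(0))
for v in (143,144,145,146,147): print(v,onz(s,371.5,v,88).round(1))
st()
```

```text
[[249 157 149 134 134 135 143 151 146  87  88  88 204 199 377 381 394 379
  401 383]
 [223 200 185 161 172 224 170 150 160  86  87  97 160 153 160 164 200 230
  318 259]
 [322 306 281 291 269 349 263 156 155  92  85 114 150 179 179 183 173 165
  163 158]
 [389 385 390 395 363 364 344 243 228 203 184 200 170 265 246 239 220 190
  194 181]
 [382 376 388 385 384 372 328 335 334 335 331 324 275 370 336 314 316 289
  296 273]
 [377 357 369 372 371 340 340 340 338 339 337 338 317 446 393 394 396 394
  402 365]
 [345 334 330 338 346 339 342 341 334 335 332 333 324 569 392 384 385 391
  389 388]
 [324 334 336 329 330 331 331 341 338 335 335 330 307 544 386 359 361 379
  380 384]
 [325 335 340 326 325 307 296 350 341 390 398 352 291 302 345 330 337 341
  355 373]
 [309 319 330 322 319 317 286 362 341 443 457 376 325 320 324 333 346 330
  323 336]
 [247 263 277 275 280 287 286 288 285 286 289 335 311 318 322 332 343 330
  326 318]
 [186 196 200 197 204 210 226 243 251 252 253 271 276 293 303 318 333 328
  322 316]
 [195 197 199 193 191 194 188 205 229 207 184 197 209 227 245 258 274 279
  279 
[... 634 characters left out ...]
86.  86.  85.  87.  83.  90.  86.  89.
   85.  84.]
 [ 85.  87.  84.  88.  88.  87.  84.  86.  87.  85.  87.  86.  87.  85.
   86.  86.]
 [ 84.  86.  87.  86.  86.  84.  86.  86.  85.  85.  85.  88.  86.  85.
   83.  85.]
 [ 84.  85.  84.  85.  85.  85.  86.  86.  87.  84.  86.  88.  85.  87.
   84.  84.]
 [ 83.  80.  82.  82.  81.  83.  82.  83.  85.  85.  83.  87.  86.  84.
   84.  88.]
 [ 77.  77.  77.  79.  79.  79.  80.  81.  83.  81.  82.  81.  85.  82.
   85.  84.]]
143 [ 536.6 -332.1   88. ]
144 [ 535.7 -326.1   88. ]
145 [ 534.8 -320.1   88. ]
146 [ 533.8 -314.2   88. ]
147 [ 532.9 -308.3   88. ]
5.07 [ 594.1 -128.1   67.1] [ 3.1408e+00 -1.5000e-03 -4.0000e-04] [-0.9 -1.2  6.1] 22.4
```

>>> arm_command(rows=[[[0, 0, 0, 0, 0, 0], [0, 0, 0, 0, 0, 0], [0, 0, 0, 0, 0, 0], [0, 0, 0, 0, 0, 0], [0, 0, 0, 0, 0, 0], [0, 0, 0, 0, 0, 0], [0, 0, 0, 0, 0, 0], [0, 0, 0, 0, 0, 0], [0, 0, 0, 0, 0, 0], [0, 0, 0, 0, 0, 0], [0, 0, 0, 0, 0, 0], [0, 0, 0, 0, 0, 0], [0, 0, 0, 0, 0, 0], [0, 0, 0, 0, 0, 0], [0, 0, 0, 0, 0, 0], [0, 0, 0, 0, 0, 0], [0, 0, 0, 0, 0, 0], [0, 0, 0, 0, 0, 0], [0, 0, 0, 0, 0, 0], [0, 0, 0, 0, 0, 0]]])

```text
clock: 6.73
eef_pos: [594.1, -128.1, 67.1]
tool_rot: [3.141, -0.001, -0.0]
force: [-0.2, -0.0, 6.0]
width: 22.6
```

>>> arm_command(rows=[[[0, 0, 0, 0, 0, 0], [0, 0, 0, 0, 0, 0], [0, 0, 0, 0, 0, 0], [0, 0, 0, 0, 0, 0], [0, 0, 0, 0, 0, 0], [0, 0, 0, 0, 0, 0], [0, 0, 0, 0, 0, 0], [0, 0, 0, 0, 0, 0], [0, 0, 0, 0, 0, 0], [0, 0, 0, 0, 0, 0], [0, 0, 0, 0, 0, 0], [0, 0, 0, 0, 0, 0], [0, 0, 0, 0, 0, 0], [0, 0, 0, 0, 0, 0], [0, 0, 0, 0, 0, 0], [0, 0, 0, 0, 0, 0], [0, 0, 0, 0, 0, 0], [0, 0, 0, 0, 0, 0]]])

```text
clock: 8.23
eef_pos: [594.1, -128.1, 67.1]
tool_rot: [3.141, -0.001, -0.0]
force: [0.3, -1.0, 5.7]
width: 22.7
```

Run:
```python
from h import *
s=get_image("side"); st(); cv2.imwrite("pics/a4.png",cv2.resize(s["pixels"][100:200,330:430,::-1],None,fx=5,fy=5,interpolation=cv2.INTER_CUBIC))
```

```text
8.28 [ 594.  -128.1   67.1] [ 3.1407e+00 -1.3000e-03 -4.0000e-04] [-0.1 -1.6  5.8] 22.1
```

View pics/a4.png

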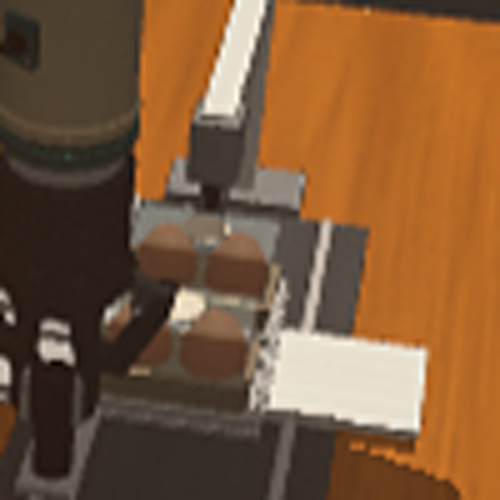

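>>> arm_command(rows=[[[0, 4, 0, 0, 0, 0], [0, 12, 0, 0, 0, 0], [0, 22, 0, 0, 0, 0], [0, 33, 0, 0, 0, 0], [-0.5, 44, 0, 0, 0, 0], [-0.5, 55, 0, 0, 0, 0], [-0.5, 66, 0, 0, 0, 0], [-1, 76, 0, 0, 0, 0], [-1, 84, 0, 0, 0, 0], [-1, 89, 0, 0, 0, 0], [-1, 90, 0, 0, 0, 0], [-1, 90, 0, 0, 0, 0]]])

```text
clock: 9.28
eef_pos: [593.5, -218.8, 67.2]
tool_rot: [3.14, -0.003, -0.001]
force: [0.6, -1.3, 5.5]
width: 22.8
```

Run:
```python
from h import *
s=get_image("side"); st(); cv2.imwrite("pics/a5.png",cv2.resize(s["pixels"][90:190,320:420,::-1],None,fx=5,fy=5,interpolation=cv2.INTER_CUBIC))
print(s["pixels"][139:152,362:382].sum(2))
```

```text
9.33 [ 593.5 -218.7   67.1] [ 3.1404e+00 -2.5000e-03 -7.0000e-04] [ 1.6 -1.5  5.5] 22.7
[[ 98 128 140 144 159 152 114 113 121  83  83  82 238 199 177 182 183 186
  189 193]
 [112 120 122 134 142 147 134 123 103  80  74 121 233 181 175 181 181 185
  187 187]
 [157 117 120 121 122 133 143 148 120 111  89 178 227 166 167 178 177 181
  183 187]
 [229 116 121 123 105 107 107 116 188 240 219 273 257 208 202 189 184 174
  174 179]
 [176 120 126 115  97  95  96  83 271 351 357 359 331 314 294 259 243 226
  224 226]
 [149 130 132  96  91  95  88  90 282 338 335 331 334 445 406 394 328 331
  328 329]
 [213 136 118  91  91  90  82 171 343 333 331 329 320 554 460 463 350 346
  358 375]
 [165 107  94  92  94  85 107 290 340 337 336 329 313 382 309 313 354 351
  384 424]
 [ 83  89  91  94  89  95 206 365 354 354 359 317 305 308 322 330 332 326
  316 310]
 [ 88  91  94  90  82 163 301 392 367 363 376 280 331 320 323 331 339 328
  323 313]
 [ 92  91  92  87 113 236 286 338 316 331 312 304 310 314 320 328 336 328
  324 319]
 [ 93  92  87 100 179 210 214 305 313 340 278 264 276 289 300 313 324 321
  316 316]
 [ 92  94  91 153 197 189 184 226 221 202 173 188 200 220 235 249 267 269
  270 281]]
```

View pics/a5.png

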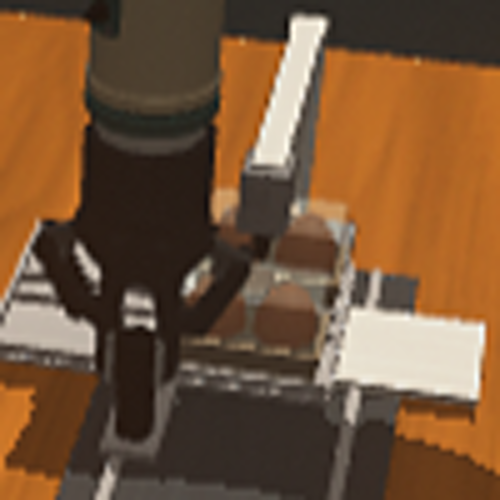

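Pack 3's shaded label sits just under the nozzle (around pixel 372,145). Holding over 3 s.

>>> arm_command(rows=[[[0, 0, 0, 0, 0, 0], [0, 0, 0, 0, 0, 0], [0, 0, 0, 0, 0, 0], [0, 0, 0, 0, 0, 0], [0, 0, 0, 0, 0, 0], [0, 0, 0, 0, 0, 0], [0, 0, 0, 0, 0, 0], [0, 0, 0, 0, 0, 0], [0, 0, 0, 0, 0, 0], [0, 0, 0, 0, 0, 0], [0, 0, 0, 0, 0, 0], [0, 0, 0, 0, 0, 0], [0, 0, 0, 0, 0, 0], [0, 0, 0, 0, 0, 0], [0, 0, 0, 0, 0, 0], [0, 0, 0, 0, 0, 0], [0, 0, 0, 0, 0, 0], [0, 0, 0, 0, 0, 0], [0, 0, 0, 0, 0, 0], [0, 0, 0, 0, 0, 0]]])

```text
clock: 11.0
eef_pos: [593.5, -218.3, 67.1]
tool_rot: [3.14, -0.002, -0.0]
force: [1.3, -1.2, 4.9]
width: 22.2
```

>>> arm_command(rows=[[[0, 0, 0, 0, 0, 0], [0, 0, 0, 0, 0, 0], [0, 0, 0, 0, 0, 0], [0, 0, 0, 0, 0, 0], [0, 0, 0, 0, 0, 0], [0, 0, 0, 0, 0, 0], [0, 0, 0, 0, 0, 0], [0, 0, 0, 0, 0, 0], [0, 0, 0, 0, 0, 0], [0, 0, 0, 0, 0, 0], [0, 0, 0, 0, 0, 0], [0, 0, 0, 0, 0, 0], [0, 0, 0, 0, 0, 0], [0, 0, 0, 0, 0, 0], [0, 0, 0, 0, 0, 0], [0, 0, 0, 0, 0, 0], [0, 0, 0, 0, 0, 0], [0, 0, 0, 0, 0, 0]]])

```text
clock: 12.5
eef_pos: [593.5, -218.3, 67.1]
tool_rot: [3.14, -0.002, -0.0]
force: [0.5, -1.1, 5.4]
width: 22.4
```

Run:
```python
from h import *
s=get_image("side"); st(); cv2.imwrite("pics/a6.png",cv2.resize(s["pixels"][90:190,320:420,::-1],None,fx=5,fy=5,interpolation=cv2.INTER_CUBIC))
```

```text
12.55 [ 593.5 -218.3   67.1] [ 3.1405e+00 -2.3000e-03 -3.0000e-04] [ 0.4 -1.3  5.9] 22.6
```

View pics/a6.png

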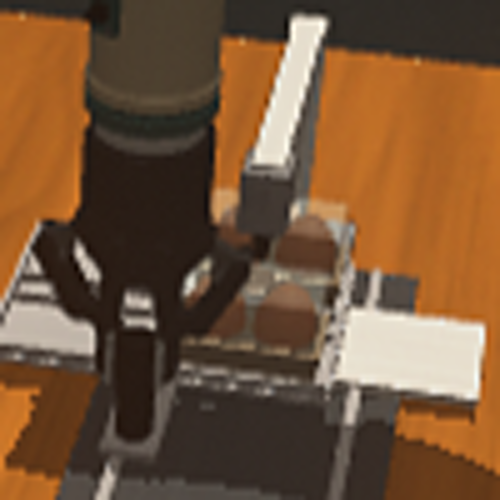

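>>> arm_command(rows=[[[-1, -4, 0, 0, 0, 0], [-4, -13, 0, 0, 0, 0], [-8, -26, 0, 0, 0, 0], [-13, -41, 0, 0, 0, 0], [-18, -57, 0, 0, 0, 0], [-23, -73, 0, 0, 0, 0], [-28, -89, 0, 0, 0, 0], [-33, -105, 0, 0, 0, 0], [-38, -121, 0, 0, 0, 0], [-43, -137, 0, 0, 0, 0], [-48, -153, 0, 0, 0, 0], [-53, -168, 0, 0, 0, 0], [-57, -180, 0, 0, 0, 0], [-60, -190, 0, 0, 0, 0], [-61.5, -196, 0, 0, 0, 0], [-62, -198, 0, 0, 0, 0], [-62, -198, 0, 0, 0, 0]]])

```text
clock: 13.97
eef_pos: [531.1, -18.3, 67.0]
tool_rot: [-3.141, -0.002, 0.001]
force: [-0.8, 1.4, 8.2]
width: 22.7
```

>>> arm_command(rows=[[[0, 0, 0, 0, 0, 0], [0, 0, 0, 0, 0, 0], [0, 0, 0, 0, 0, 0], [0, 0, 0, 0, 0, 0], [0, 0, 0, 0, 0, 0], [0, 0, 0, 0, 0, 0]]], claw=1)

```text
clock: 14.47
eef_pos: [530.3, -19.8, 66.2]
tool_rot: [-3.142, 0.0, -0.0]
force: [0.1, -0.2, 0.4]
width: 85.1
```

>>> arm_command(rows=[[[0, 0, -20, 0, 0, 0], [0, 0, -60, 0, 0, 0], [0, 0, -100, 0, 0, 0], [0, 0, -140, 0, 0, 0], [0, 0, -160, 0, 0, 0], [0, -50, -160, 0, 0, 0], [0, -90, -160, 0, 0, 0], [0, -100, -160, 0, 0, 0], [0, -100, -160, 0, 0, 0]]])

```text
clock: 15.22
eef_pos: [530.1, 86.5, 226.9]
tool_rot: [-3.138, -0.001, 0.008]
force: [0.1, -0.1, -0.9]
width: 85.6
```

```bash
python3 look.py b1
python3 - <<'E'
from h import *
d=get_image("top");s=get_image("side")
cv2.imwrite("pics/b2.png",np.hstack([d["pixels"][...,::-1][100:330],s["pixels"][...,::-1][60:290]])[:,::1][:,:800]);
cv2.imwrite("pics/b2.png",cv2.resize(np.hstack([d["pixels"][100:330,:,::-1],s["pixels"][60:290,150:450,::-1]]),(800,196)))
cv2.imwrite("pics/b3.png",s["pixels"][...,::-1])
E
```

```text
15.32 [530.2  80.6 226.2] [3.141e+00 4.000e-04 1.400e-03] [-0.  -0.6 -0.1] 85.3
top [391.5 265.3] [385 259  14  14 161] [ 475.9 -120.2   88. ]
top [436.1 267.2] [428 260  18  15 191] [ 474.2 -212.3   88. ]
top [444. 282.] [443 275   3  15  45] [ 444.3 -228.6   88. ]
top [390.  286.8] [380 285  22   4  71] [ 431.9 -117.4   88. ]
top [437. 288.] [434 287   7   3  21] [ 431.8 -214.1   88. ]
side [381.1 184.9] [377 182   9   7  56] [ 476.  -119.7   88. ]
```

View pics/b1.png

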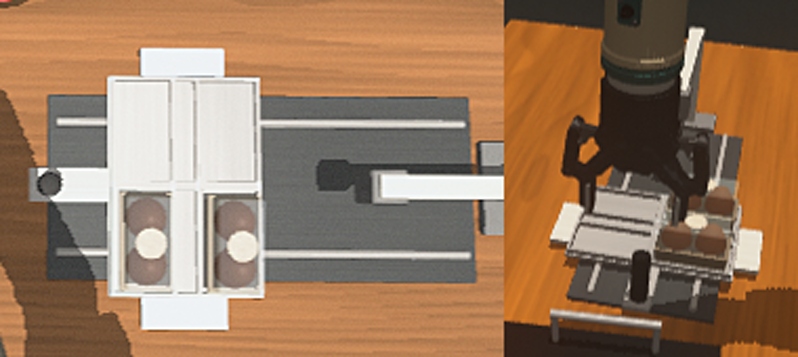

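View pics/b3.png

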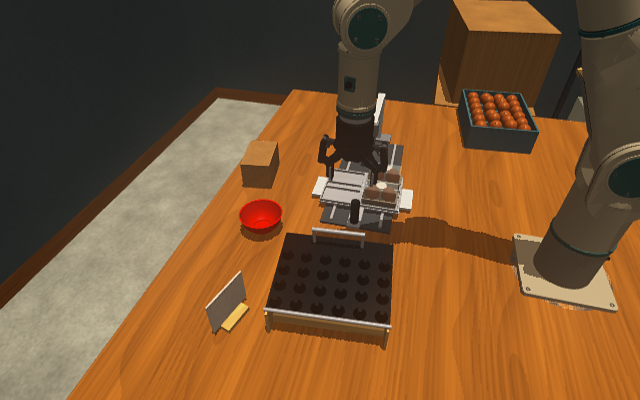

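Run:
```python
from h import *
d=get_image("top"); w=cloud(d); px=d["pixels"].astype(int)
cv2.imwrite("pics/c1.png",cv2.resize(px[150:320,160:330,::-1].astype(np.uint8),None,fx=3.4,fy=3.4,interpolation=cv2.INTER_CUBIC))
br=(px.min(2)>150)&(px.max(2)-px.min(2)<30)
def line(m,n,zfix=None):
    ys,xs=np.where(m); P=w[m]; 
    pts=np.column_stack([xs,ys]).astype(np.float32); vx,vy,x0,y0=cv2.fitLine(pts,cv2.DIST_HUBER,0,.01,.01).ravel()
    t=(pts-[x0,y0])@[vx,vy]; z=zfix or np.median(P[:,2]); a=onz(d,x0+vx*t.min(),y0+vy*t.min(),z);b=onz(d,x0+vx*t.max(),y0+vy*t.max(),z)
    print(n,m.sum(),'z',np.median(P[:,2]),a.round(1),b.round(1),'mid',((a+b)/2).round(1),'yaw',np.arctan((b-a)[1]/(b-a)[0]))
m=br.copy();m[:,:170]=0;m[:,200:]=0;m[:165]=0;m[310:]=0; line(m,'hinge')
m=br.copy();m[:,:245]=0;m[:,275:]=0;m[:190]=0;m[275:]=0; m&=w[...,2]>120; line(m,'bar')
ys,xs=np.where(m); print(np.percentile(w[m][:,2],[10,50,90]))
# tray plate slope
for y in range(170,300,20):
  pass
P=w[170:300,185:270].reshape(-1,3);P=P[(P[:,2]>60)&(P[:,2]<135)]
th=.096;c=np.cos(th);sn=np.sin(th); yy=-P[:,0]*sn+P[:,1]*c
k=np.polyfit(yy,P[:,2],1); print('plate slope',k, np.arctan(-k[0]))
```

```text
hinge 299 z nan [nan nan nan] [nan nan nan] mid [nan nan nan] yaw nanTraceback (most recent call last):
  File "<stdin>", line 11, in <module>
  File "<stdin>", line 7, in line
cv2.error: OpenCV(4.12.0) /io/opencv/modules/imgproc/src/linefit.cpp:50: error: (-215:Assertion failed) count > 0 in function 'fitLine2D_wods'
```

View pics/c1.png

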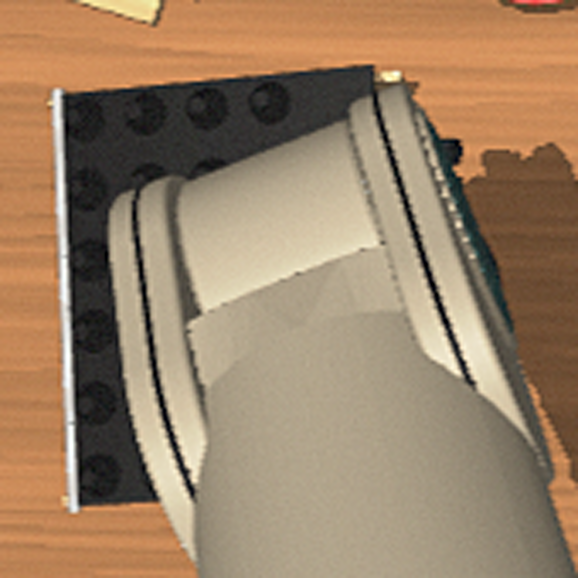

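Run:
```python
from h import *
d=get_image("top"); w=cloud(d); px=d["pixels"].astype(int)
def line(px,roi,z,n):
    m=(px.min(2)>150)&(px.max(2)-px.min(2)<30); x0,y0,x1,y1=roi; k=np.zeros_like(m);k[y0:y1,x0:x1]=1;m&=k
    ys,xs=np.where(m);pts=np.column_stack([xs,ys]).astype(np.float32); vx,vy,a0,b0=cv2.fitLine(pts,cv2.DIST_HUBER,0,.01,.01).ravel()
    t=(pts-[a0,b0])@[vx,vy]; a=onz(d,a0+vx*t.min(),b0+vy*t.min(),z);b=onz(d,a0+vx*t.max(),b0+vy*t.max(),z)
    print(n,m.sum(),'z',np.nanmedian(w[m][:,2]),a.round(1),b.round(1),'mid',((a+b)/2).round(1),'yaw',np.arctan(-(b-a)[1]/(b-a)[0]),'len',np.linalg.norm(a-b))
    return (a+b)/2
h=line(px,(170,165,200,310),80,'hinge')
p0=cv2.imread("pics/top0.png")[...,::-1].astype(int)
b=line(p0,(250,190,268,275),148,'bar')
for z in(140,145,150): line(p0,(250,190,268,275),z,'bar')
```

```text
hinge 298 z 80.47213548955267 [654.  340.6  80. ] [394.  315.3  80. ] mid [524.  327.9  80. ] yaw -0.09704909925632849 len 261.18924003548943
bar 243 z 632.2101719928226 [600.3 155.1 148. ] [481.7 143.6 148. ] mid [541.  149.3 148. ] yaw -0.09687273383586568 len 119.18229304348326
bar 243 z 632.2101719928226 [601.  156.5 140. ] [481.3 144.9 140. ] mid [541.2 150.7 140. ] yaw -0.09687273383586557 len 120.33436644971047
bar 243 z 632.2101719928226 [600.6 155.6 145. ] [481.6 144.  145. ] mid [541.1 149.8 145. ] yaw -0.09687273383586574 len 119.61432057081846
bar 243 z 632.2101719928226 [600.2 154.7 150. ] [481.8 143.2 150. ] mid [541. 149. 150.] yaw -0.0968727338358657 len 118.89427469192638
```

>>> arm_command(rows=[[[11, -69, 0, 0, 0, -95.6], [11, -69, 0, 0, 0, -95.6], [11, -69, 0, 0, 0, -95.6], [11, -69, 0, 0, 0, -95.6], [11, -69, 0, 0, 0, -95.6], [11, -69, 0, 0, 0, -95.6], [11, -69, 0, 0, 0, -95.6], [11, -69, 0, 0, 0, -95.6], [11, -69, 0, 0, 0, -95.6], [11, -69, 0, 0, 0, -95.6], [11, -69, 0, 0, 0, -95.6], [11, -69, 0, 0, 0, -95.6], [11, -69, 0, 0, 0, -95.6], [11, -69, 0, 0, 0, -95.6], [11, -69, 0, 0, 0, -95.6], [11, -69, 0, 0, 0, -95.6]]])

```text
clock: 16.85
eef_pos: [541.8, 148.1, 226.1]
tool_rot: [-3.141, 0.0, 1.665]
force: [-0.2, 0.3, -0.3]
width: 85.3
```

Run:
```python
from h import *
s=st(); rel(s["eef_pos"],s["tool_rot"],[541.2,149.5,127],1.668)
d=get_image("wrist"); cv2.imwrite("pics/c2.png",d["pixels"][...,::-1])
```

```text
16.85 [541.8 148.1 226.1] [-3.1411e+00  4.0000e-04  1.6647e+00] [-0.2  0.3 -0.3] 85.3
shift [ 1.5 -0.4 99.1] turn [-0.03  0.02 -0.19]
```

View pics/c2.png

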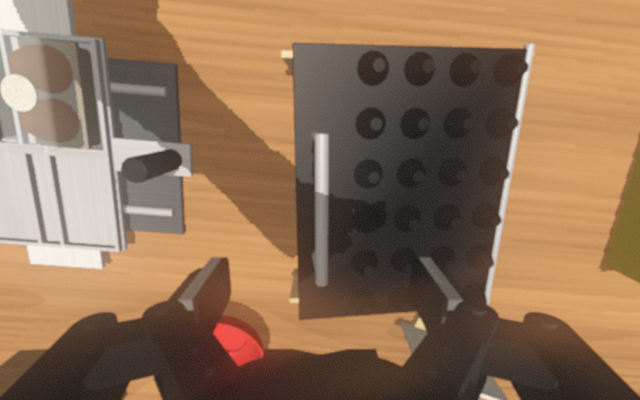

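>>> arm_command(rows=[[[1, 0, 30, 0, 0, 0], [1, 0, 60, 0, 0, 0], [1, 0, 80, 0, 0, 0], [1, 0, 92, 0, 0, 0], [1, 0, 99, 0, 0, 0], [1, 0, 99, 0, 0, 0]]])

```text
clock: 17.4
eef_pos: [541.0, 150.1, 126.4]
tool_rot: [-3.14, 0.0, 1.668]
force: [0.4, -0.5, 0.1]
width: 85.4
```

>>> arm_command(rows=[[[0, 0, 0, 0, 0, 0], [0, 0, 0, 0, 0, 0], [0, 0, 0, 0, 0, 0], [0, 0, 0, 0, 0, 0], [0, 0, 0, 0, 0, 0], [0, 0, 0, 0, 0, 0], [0, 0, 0, 0, 0, 0], [0, 0, 0, 0, 0, 0], [0, 0, 0, 0, 0, 0], [0, 0, 0, 0, 0, 0]]], claw=-1)

```text
clock: 18.23
eef_pos: [541.8, 149.0, 127.4]
tool_rot: [3.142, 0.002, 1.667]
force: [0.8, -5.7, 3.6]
width: 8.0
```

Run:
```python
from h import *
s=st()
H=np.array([524,327.9,77.]);r=np.array([.0969,-.9953,0])
p=s["eef_pos"]+[0,0,18.7]; print('bar in hinge frame',(p-H)@r,p[2]-77, np.hypot((p-H)@r,p[2]-77))
f0=np.arctan2(p[2]-77,(p-H)@r)-.25; print('phi',f0)
r0=Rm(s["tool_rot"]); Rr=np.hypot((p-H)@r,p[2]-77)
for f in np.linspace(f0,1.62,21)[1:]:
    q=H+r*Rr*np.cos(.25+f)+[0,0,Rr*np.sin(.25+f)]; q0=H+r*((p-H)@r)+[0,0,p[2]-77]
    print([float(x) for x in r0.inv().apply(q-q0).round(1)])
```

```text
18.23 [541.8 149.  127.4] [3.1415e+00 2.0000e-03 1.6673e+00] [ 0.8 -5.7  3.6] 8.0
bar in hinge frame 179.82319415852925 69.10759487350782 192.6453758245367
phi 0.116906531022333
[5.7, -0.0, -13.3]
[12.3, -0.0, -26.2]
[19.9, -0.0, -38.5]
[28.4, -0.0, -50.2]
[37.8, -0.0, -61.2]
[47.9, -0.0, -71.6]
[58.9, -0.0, -81.1]
[70.4, -0.0, -89.7]
[82.7, -0.0, -97.5]
[95.4, -0.0, -104.4]
[108.7, -0.1, -110.2]
[122.3, -0.1, -115.1]
[136.3, -0.1, -118.9]
[150.5, -0.1, -121.6]
[164.8, -0.1, -123.3]
[179.3, -0.1, -123.9]
[193.8, -0.1, -123.4]
[208.2, -0.1, -121.8]
[222.4, -0.1, -119.2]
[236.4, -0.1, -115.5]
```

>>> arm_command(rows=[[[5.7, 0, -13.3, 0, 0, 0], [12.3, 0, -26.2, 0, 0, 0], [19.9, 0, -38.5, 0, 0, 0], [28.4, 0, -50.2, 0, 0, 0], [37.8, 0, -61.2, 0, 0, 0], [47.9, 0, -71.6, 0, 0, 0], [58.9, 0, -81.1, 0, 0, 0], [70.4, 0, -89.7, 0, 0, 0], [82.7, 0, -97.5, 0, 0, 0], [95.4, 0, -104.4, 0, 0, 0], [108.7, 0, -110.2, 0, 0, 0], [122.3, 0, -115.1, 0, 0, 0], [136.3, 0, -118.9, 0, 0, 0], [150.5, 0, -121.6, 0, 0, 0], [164.8, 0, -123.3, 0, 0, 0], [179.3, 0, -123.9, 0, 0, 0], [193.8, 0, -123.4, 0, 0, 0], [208.2, 0, -121.8, 0, 0, 0], [222.4, 0, -119.2, 0, 0, 0], [236.4, 0, -115.5, 0, 0, 0]]])

```text
clock: 19.9
eef_pos: [519.3, 386.3, 243.7]
tool_rot: [3.139, -0.0, 1.668]
force: [3.6, -2.6, 0.6]
width: 7.7
```

>>> arm_command(rows=[[[0, 0, 0, 0, 0, 0], [0, 0, 0, 0, 0, 0]]])

```text
clock: 20.07
eef_pos: [519.1, 388.1, 243.1]
tool_rot: [3.139, -0.004, 1.67]
force: [3.0, 2.8, 1.9]
width: 7.8
```

Run:
```python
from h import *
st(); s=get_image("side");cv2.imwrite("pics/d1.png",s["pixels"][...,::-1])
d=get_image("top");cv2.imwrite("pics/d2.png",d["pixels"][...,::-1])
```

```text
20.07 [519.1 388.1 243.1] [ 3.139  -0.0039  1.6698] [3.  2.8 1.9] 7.8
```

View pics/d1.png

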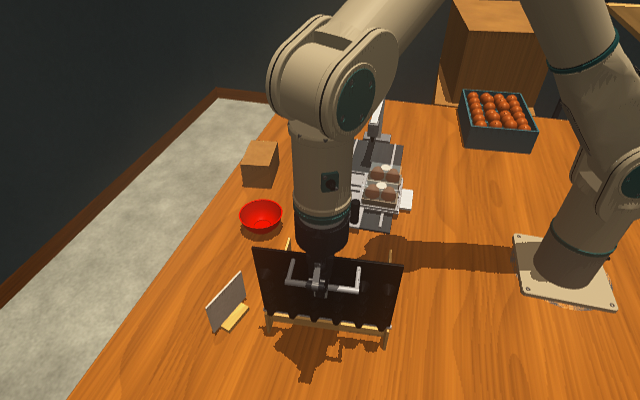

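View pics/d2.png

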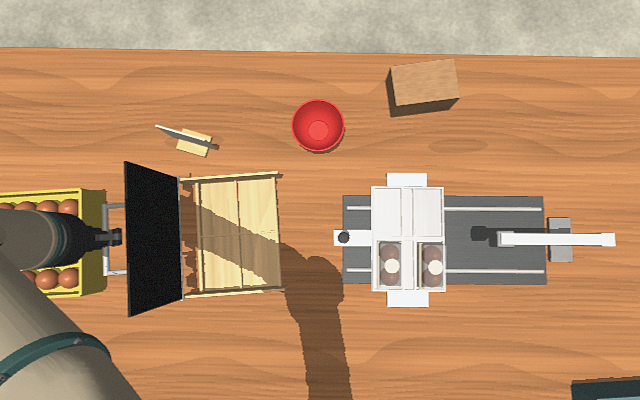

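>>> arm_command(rows=[[[0, 0, 0, 0, 0, 0], [0, 0, 0, 0, 0, 0], [0, 0, 0, 0, 0, 0], [0, 0, 0, 0, 0, 0], [0, 0, -15, 0, 0, 0], [0, 0, -40, 0, 0, 0], [0, 0, -70, 0, 0, 0], [0, 0, -85, 0, 0, 0], [0, 0, -85, 0, 0, 0]]], claw=-0.25)

```text
clock: 20.92
eef_pos: [518.9, 387.2, 331.9]
tool_rot: [3.137, -0.004, 1.668]
force: [-0.7, 0.6, 0.5]
width: 31.9
```

```bash
cat > rack.py <<'E'
from h import *
st(); d=get_image("top"); w=cloud(d); s=get_image("side")
import sys
cv2.imwrite(f"pics/{sys.argv[1]}.png",np.vstack([d["pixels"][140:320,80:480,::-1],s["pixels"][80:340,80:480,::-1]]))
# tray angle: dark pixels of the plate
H=np.array([524,327.9,77.]);r=np.array([.0969,-.9953,0])
px=d["pixels"].astype(int)
for n,W,P in(("top",w,px),("side",cloud(s),s["pixels"].astype(int))):
    rel=(W-H); a=rel@r; x=rel@np.array([.9953,.0969,0]); z=W[...,2]-77
    m=(P.max(2)<75)&(abs(x)<118)&(abs(a)<70)&(z>60)&(z<185)
    if m.sum()>50: 
        k=np.polyfit(z[m],a[m],1); print(n,'tray plate pts',m.sum(),'phi',np.pi/2+np.arctan(-k[0]))
E
python3 rack.py e1; python3 look.py e2
```

```text
20.92 [518.9 387.2 331.9] [ 3.1369 -0.0042  1.6682] [-0.7  0.6  0.5] 31.9
top tray plate pts 4291 phi 1.6351785962712293
side tray plate pts 4928 phi 1.6266679939147628
21.12 [518.  384.7 326.4] [-3.1396e+00  1.8000e-03  1.6683e+00] [ 0.7 -0.2 -0.4] 31.8
top [391.6 265.4] [385 259  15  14 169] [ 475.7 -120.4   88. ]
top [436.  267.2] [428 260  18  15 195] [ 474.1 -212.2   88. ]
top [441.4 284.4] [433 275  13  15  76] [ 439.3 -223.2   88. ]
top [390.4 286.9] [381 285  21   4  68] [ 431.9 -118.3   88. ]
top [427. 288.] [424 287   7   3  21] [ 431.3 -193.6   88. ]
side [386.2 166.9] [382 164  10   7  55] [ 473.1 -210.6   88. ]
side [381.3 184.6] [377 181  10   8  63] [ 475.6 -120.8   88. ]
```

View pics/e1.png

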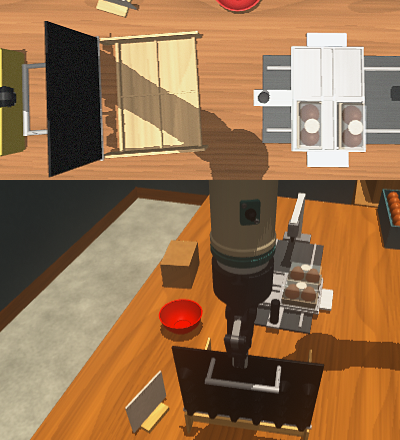

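Run:
```python
from h import *
s=st(); p=s["eef_pos"]; a=s["tool_rot"]
rel(p,a,[485,120,p[2]],1.668); rel(p,a,[475.6,-120.5,140],1.585); rel(p,a,[475.6,-120.5,50],1.585)
d=get_image("top"); print(d["pixels"][:,:,:].shape)
rx=np.array([.9953,.0969,0]);ry=np.array([-.0969,.9953,0]);M=np.array([534.9,216.4,0])
im=d["pixels"][...,::-1].copy()
for sx in(-1,1):
  for sy in(-1,1):
    for (x,y,z,c) in [(61,43,6,(0,0,255)),(1,2,20,(255,0,0)),(121,84,6,(0,255,0)),(121,2,6,(0,255,0))]:
        u,v=proj(d,M+rx*x*sx+ry*y*sy+[0,0,z]); cv2.circle(im,(int(round(u)),int(round(v))),1,c,-1)
cv2.imwrite("pics/e3.png",cv2.resize(im[150:320,110:320],None,fx=3.5,fy=3.5))
```

```text
21.12 [518.  384.7 326.4] [-3.1396e+00  1.8000e-03  1.6683e+00] [ 0.7 -0.2 -0.4] 31.8
shift [-260.3  -58.6    0.6] turn [-0.11  0.1   0.02]
shift [-498.4  -91.   187.5] turn [-0.11  0.11  4.77]
shift [-498.2  -90.8  277.5] turn [-0.11  0.11  4.77]
(400, 640, 3)
```

View pics/e3.png

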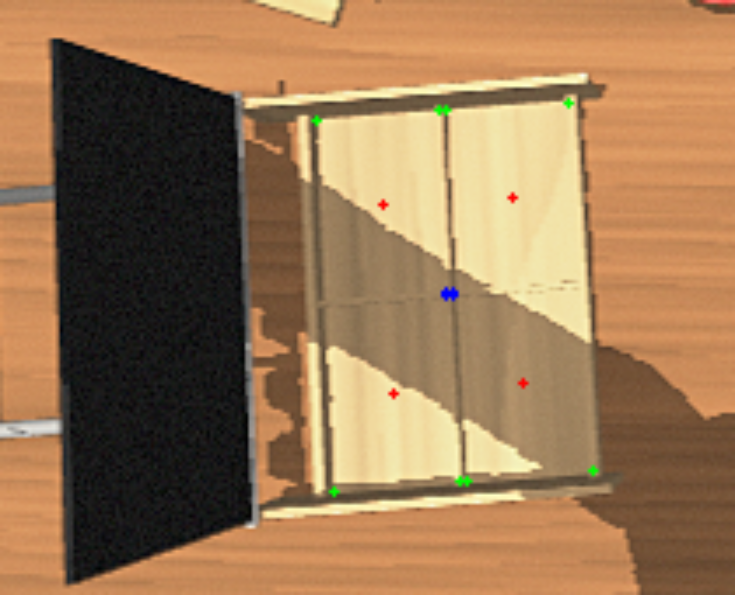

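>>> arm_command(rows=[[[-40, -9, 0, 0, 0, 0], [-80, -18, 0, 0, 0, 0], [-120, -27, 0, 0, 0, 0.5], [-160, -36, 0, 0, 0, 1], [-200, -45, 20, 0, 0, 1.5], [-235, -52, 45, 0, 0, 2], [-270, -58, 70, 0, 0, 2.5], [-305, -64, 95, 0, 0, 3], [-340, -70, 115, 0, 0, 3.5], [-375, -76, 135, 0, 0, 4], [-410, -81, 155, 0, 0, 4.5], [-445, -86, 170, 0, 0, 4.8], [-475, -89, 180, 0, 0, 4.8], [-495, -91, 187, 0, 0, 4.8], [-498, -91, 187, 0, 0, 4.8], [-498, -91, 187, 0, 0, 4.8], [-498, -91, 187, 0, 0, 4.8]]], claw=0.78)

```text
clock: 22.58
eef_pos: [476.3, -117.7, 140.7]
tool_rot: [-3.141, -0.001, 1.585]
force: [0.8, 0.8, 0.2]
width: 75.8
```

Run:
```python
from h import *
s=st(); rel(s["eef_pos"],s["tool_rot"],[475.6,-120.5,50],1.585)
d=get_image("wrist");sd=get_image("side"); cv2.imwrite("pics/f1.png",np.hstack([d["pixels"][...,::-1][:,::1],sd["pixels"][80:480,290:440,::-1] if 0 else np.zeros((400,0,3),np.uint8)]))
cv2.imwrite("pics/f2.png",cv2.resize(sd["pixels"][60:260,260:460,::-1],None,fx=3,fy=3))
w=cloud(sd);hs=cv2.cvtColor(sd["pixels"],cv2.COLOR_RGB2HSV)
m=((hs[...,1]<60)&(hs[...,2]>150)&(abs(w[...,2]-88)<7)).astype(np.uint8); nn,l,sta,c=cv2.connectedComponentsWithStats(m)
for i in range(1,nn):
    if sta[i,4]>20: print(c[i],sta[i,4],onz(sd,*c[i],88))
```

```text
22.58 [ 476.3 -117.7  140.7] [-3.1415e+00 -1.5000e-03  1.5851e+00] [0.8 0.8 0.2] 75.8
shift [-2.9 -0.7 90.7] turn [-0.01 -0.08  0.01]
```

View pics/f1.png

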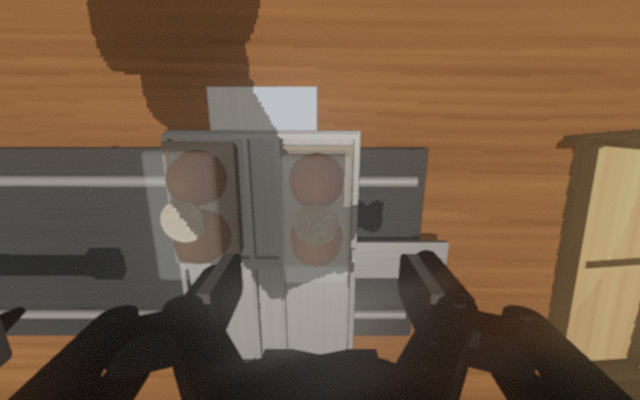

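View pics/f2.png

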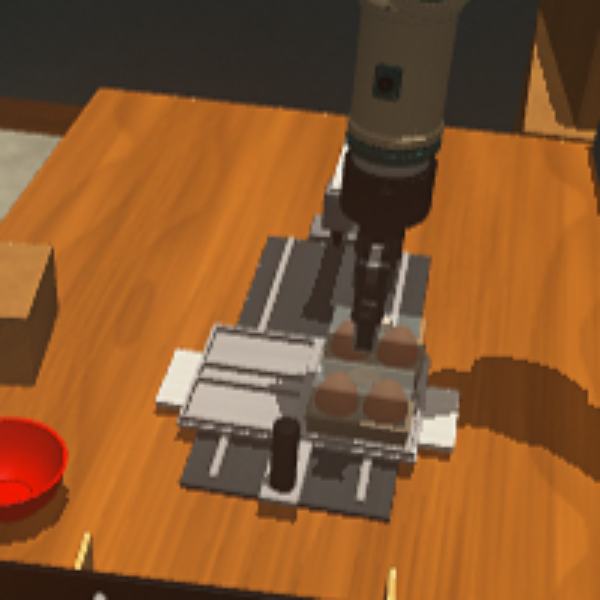

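>>> arm_command(rows=[[[-2.5, -0.5, 15, 0, 0, 0], [-2.5, -0.5, 35, 0, 0, 0], [-2.5, -0.5, 55, 0, 0, 0], [-2.5, -0.5, 73, 0, 0, 0], [-2.5, -0.5, 85, 0, 0, 0], [-2.5, -0.5, 90, 0, 0, 0], [-2.5, -0.5, 90, 0, 0, 0]]])

```text
clock: 23.27
eef_pos: [475.7, -119.9, 50.4]
tool_rot: [-3.141, -0.001, 1.587]
force: [0.2, 0.4, -1.0]
width: 76.2
```

>>> arm_command(rows=[[[0, 0, 0, 0, 0, 0], [0, 0, 0, 0, 0, 0], [0, 0, 0, 0, 0, 0], [0, 0, 0, 0, 0, 0], [0, 0, 0, 0, 0, 0], [0, 0, 0, 0, 0, 0]]], claw=-1)

```text
clock: 23.77
eef_pos: [476.8, -121.2, 51.9]
tool_rot: [3.139, 0.0, 1.585]
force: [-0.7, 0.4, 8.0]
width: 52.9
```

>>> arm_command(rows=[[[0, 0, -3, 0, 0, 0], [0, 0, -10, 0, 0, 0], [0, 0, -22, 0, 0, 0], [0, 0, -36, 0, 0, 0], [0, 0, -50, 0, 0, 0], [0, 0, -64, 0, 0, 0], [0, 0, -76, 0, 0, 0], [0, 0, -85, 0, 0, 0], [0, 0, -90, 0, 0, 0], [0, 0, -90, 0, 0, 0]]])

```text
clock: 24.6
eef_pos: [476.3, -121.7, 141.8]
tool_rot: [3.14, 0.001, 1.584]
force: [-0.1, 0.3, -1.7]
width: 53.5
```

Run:
```python
from h import *
s=st(); rel(s["eef_pos"],s["tool_rot"],[478.4,167.7,140],1.668)
d=get_image("wrist");sd=get_image("side"); cv2.imwrite("pics/f3.png",np.hstack([cv2.resize(d["pixels"][...,::-1],(480,300)),cv2.resize(sd["pixels"][60:260,260:460,::-1],(300,300))]))
```

```text
24.6 [ 476.3 -121.7  141.8] [3.1401e+00 6.0000e-04 1.5840e+00] [-0.1  0.3 -1.7] 53.5
shift [289.3   6.    1.6] turn [ 0.09  0.04 -4.81]
```

View pics/f3.png

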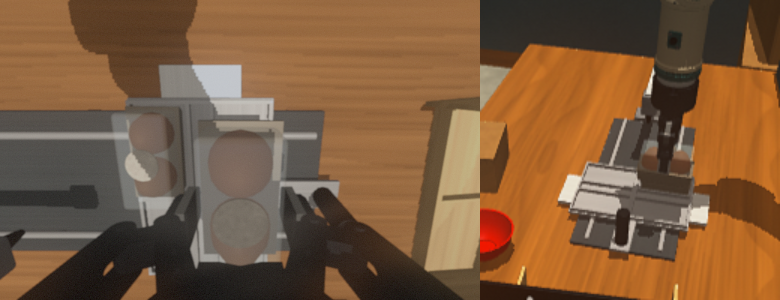

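>>> arm_command(rows=[[[4, 0, -5, 0, 0, 0], [14, 0, -12, 0, 0, 0], [30, 0, -18, 0, 0, -0.5], [52, 1, -20, 0, 0, -1], [76, 1.5, -20, 0, 0, -1.5], [100, 2, -20, 0, 0, -2], [124, 2.5, -20, 0, 0, -2.5], [148, 3, -20, 0, 0, -3], [172, 3.5, -20, 0, 0, -3.5], [196, 4, -20, 0, 0, -4], [220, 4.5, -20, 0, 0, -4.8], [244, 5, -18, 0, 0, -4.8], [264, 6, -12, 0, 0, -4.8], [279, 6, -5, 0, 0, -4.8], [286, 6, 0, 0, 0, -4.8], [289, 6, 0, 0, 0, -4.8], [289, 6, 0, 0, 0, -4.8], [289, 6, 0, 0, 0, -4.8]]])

```text
clock: 26.2
eef_pos: [477.8, 167.1, 141.0]
tool_rot: [-3.141, 0.001, 1.668]
force: [0.5, 0.0, -1.8]
width: 52.6
```

Run:
```python
from h import *
s=st(); rel(s["eef_pos"],s["tool_rot"],[478.4,167.7,33],1.668)
d=get_image("wrist");sd=get_image("side"); cv2.imwrite("pics/f4.png",np.hstack([cv2.resize(d["pixels"][...,::-1],(480,300)),cv2.resize(sd["pixels"][140:340,230:430,::-1],(300,300))]))
```

```text
26.2 [477.8 167.1 141. ] [-3.1414e+00  9.0000e-04  1.6680e+00] [ 0.5  0.  -1.8] 52.6
shift [  0.7   0.7 108. ] turn [-0.01  0.05  0.  ]
```

View pics/f4.png

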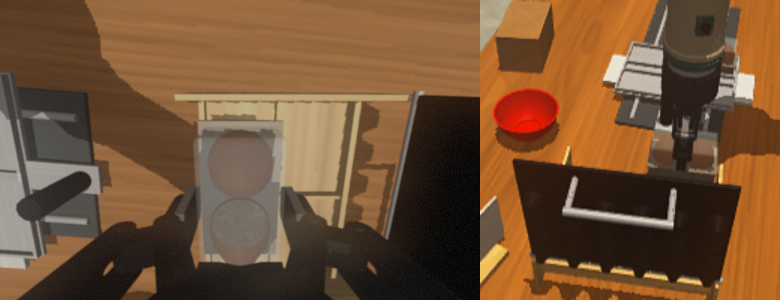

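>>> arm_command(rows=[[[0.5, 0.5, 10, 0, 0, 0], [0.5, 0.5, 28, 0, 0, 0], [0.5, 0.5, 48, 0, 0, 0], [0.5, 0.5, 66, 0, 0, 0], [0.5, 0.5, 82, 0, 0, 0], [0.5, 0.5, 94, 0, 0, 0], [0.5, 0.5, 102, 0, 0, 0], [0.5, 0.5, 106, 0, 0, 0], [0.5, 0.5, 108, 0, 0, 0], [0.5, 0.5, 108, 0, 0, 0], [0.5, 0.5, 108, 0, 0, 0]]])

```text
clock: 27.22
eef_pos: [478.8, 168.4, 33.3]
tool_rot: [3.141, -0.0, 1.668]
force: [-0.5, -0.6, -1.2]
width: 53.3
```

>>> arm_command(rows=[[[0, 0, 0, 0, 0, 0], [0, 0, 0, 0, 0, 0], [0, 0, 0, 0, 0, 0], [0, 0, 0, 0, 0, 0]]], claw=0.6)

```text
clock: 27.55
eef_pos: [478.7, 168.3, 33.2]
tool_rot: [3.141, -0.0, 1.668]
force: [-0.4, -0.2, -0.1]
width: 68.2
```

>>> arm_command(rows=[[[0, 0, -10, 0, 0, 0], [0, 0, -30, 0, 0, 0], [0, 0, -60, 0, 0, 0], [0, 0, -90, 0, 0, 0], [0, 0, -108, 0, 0, 0], [0, 0, -108, 0, 0, 0]]])

```text
clock: 28.05
eef_pos: [480.5, 169.6, 145.1]
tool_rot: [3.135, -0.002, 1.668]
force: [0.6, -0.8, -0.5]
width: 68.2
```

Run:
```python
from h import *
s=st()
d=get_image("wrist");sd=get_image("side"); cv2.imwrite("pics/f5.png",np.hstack([cv2.resize(d["pixels"][...,::-1],(480,300)),cv2.resize(sd["pixels"][60:260,230:430,::-1],(300,300))]))
w=cloud(sd);hs=cv2.cvtColor(sd["pixels"],cv2.COLOR_RGB2HSV)
m=((hs[...,1]<60)&(hs[...,2]>170)&(abs(w[...,2]-88)<7)).astype(np.uint8); nn,l,sta,c=cv2.connectedComponentsWithStats(m)
for i in range(1,nn):
    if sta[i,4]>20: print(c[i],sta[i,4],onz(sd,*c[i],88))
rel(s["eef_pos"],s["tool_rot"],[474,-210.5,140],1.585)
```

```text
28.05 [480.5 169.6 145.1] [ 3.1346e+00 -2.1000e-03  1.6682e+00] [ 0.6 -0.8 -0.5] 68.2
shift [-377.7  -43.5    4. ] turn [ 0.4  -0.14  4.77]
```

View pics/f5.png

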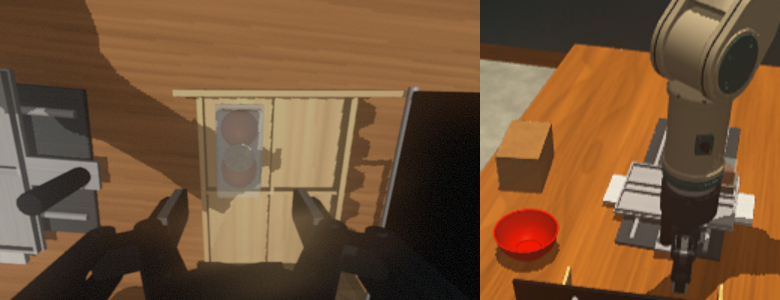

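>>> arm_command(rows=[[[-10, -1, -10, 0, 0, 0], [-35, -4, -15, 0, 0, 0], [-75, -8, -15, 0, 0, 1], [-115, -13, -15, 0, 0, 2], [-155, -18, -15, 0, 0, 3], [-195, -23, -15, 0, 0, 4], [-235, -28, -15, 0, 0, 4.8], [-275, -33, -15, 0, 0, 4.8], [-315, -37, -15, 0, 0, 4.8], [-350, -41, -10, 0, 0, 4.8], [-370, -43, -4, 0, 0, 4.8], [-377.7, -43.5, 2, 0, 0, 4.8], [-377.7, -43.5, 2, 0, 0, 4.8], [-377.7, -43.5, 2, 0, 0, 4.8], [-377.7, -43.5, 2, 0, 0, 4.8]]], claw=0.78)

```text
clock: 29.4
eef_pos: [472.1, -209.4, 138.8]
tool_rot: [-3.142, -0.002, 1.588]
force: [-1.0, 0.6, 1.1]
width: 76.1
```

Run:
```python
from h import *
s=st(); rel(s["eef_pos"],s["tool_rot"],[474,-210.5,50],1.585)
d=get_image("wrist");sd=get_image("side"); cv2.imwrite("pics/g1.png",np.hstack([cv2.resize(d["pixels"][...,::-1],(480,300)),cv2.resize(sd["pixels"][60:260,230:430,::-1],(300,300))]))
```

```text
29.4 [ 472.1 -209.4  138.8] [-3.1415e+00 -1.6000e-03  1.5879e+00] [-1.   0.6  1.1] 76.1
shift [-1.3  1.9 88.8] turn [-0.   -0.09  0.17]
```

View pics/g1.png

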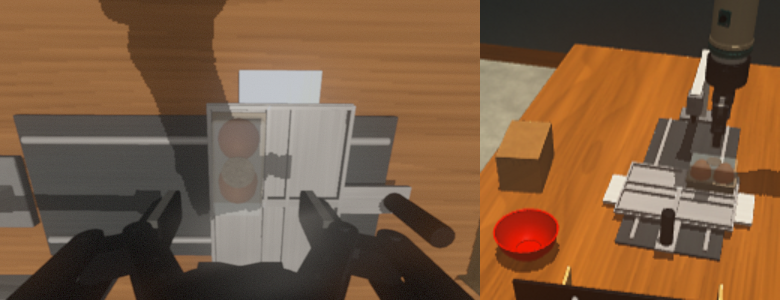

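>>> arm_command(rows=[[[-1.3, 1.9, 15, 0, 0, 0], [-1.3, 1.9, 35, 0, 0, 0], [-1.3, 1.9, 55, 0, 0, 0], [-1.3, 1.9, 72, 0, 0, 0], [-1.3, 1.9, 84, 0, 0, 0], [-1.3, 1.9, 88.5, 0, 0, 0], [-1.3, 1.9, 88.5, 0, 0, 0]]])

```text
clock: 30.08
eef_pos: [473.6, -212.3, 49.8]
tool_rot: [-3.14, -0.001, 1.586]
force: [-0.6, -0.1, -0.0]
width: 75.8
```

>>> arm_command(rows=[[[0, 0, 0, 0, 0, 0], [0, 0, 0, 0, 0, 0], [0, 0, 0, 0, 0, 0], [0, 0, 0, 0, 0, 0], [0, 0, 0, 0, 0, 0], [0, 0, 0, 0, 0, 0]]], claw=-1)

```text
clock: 30.58
eef_pos: [474.7, -213.1, 51.5]
tool_rot: [3.139, 0.0, 1.585]
force: [-0.0, 1.7, 6.5]
width: 53.2
```

>>> arm_command(rows=[[[0, 0, -3, 0, 0, 0], [0, 0, -10, 0, 0, 0], [0, 0, -22, 0, 0, 0], [0, 0, -36, 0, 0, 0], [0, 0, -50, 0, 0, 0], [0, 0, -64, 0, 0, 0], [0, 0, -78, 0, 0, 0], [0, 0, -90, 0, 0, 0], [0, 0, -98, 0, 0, 0], [0, 0, -102, 0, 0, 0], [0, 0, -102, 0, 0, 0]]])

```text
clock: 31.5
eef_pos: [474.1, -213.5, 153.2]
tool_rot: [3.14, 0.001, 1.584]
force: [0.1, -0.0, -0.4]
width: 53.2
```

Run:
```python
from h import *
s=st(); rel(s["eef_pos"],s["tool_rot"],[599.8,179.5,150],1.668)
d=get_image("wrist");sd=get_image("side"); cv2.imwrite("pics/g2.png",np.hstack([cv2.resize(d["pixels"][...,::-1],(480,300)),cv2.resize(sd["pixels"][60:260,230:430,::-1],(300,300))]))
```

```text
31.5 [ 474.1 -213.5  153.2] [3.1403e+00 7.0000e-04 1.5841e+00] [ 0.1 -0.  -0.4] 53.2
shift [391.3 131.    3.1] turn [ 0.07  0.05 -4.8 ]
```

View pics/g2.png

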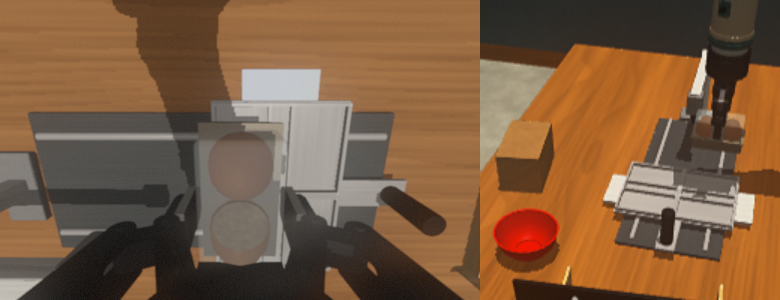

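>>> arm_command(rows=[[[5, 2, -4, 0, 0, 0], [18, 6, -8, 0, 0, 0], [38, 13, -10, 0, 0, -0.5], [64, 21, -10, 0, 0, -1], [92, 31, -10, 0, 0, -1.5], [120, 40, -10, 0, 0, -2], [148, 50, -10, 0, 0, -2.5], [176, 59, -10, 0, 0, -3], [204, 68, -10, 0, 0, -3.5], [232, 78, -10, 0, 0, -4], [260, 87, -10, 0, 0, -4.5], [288, 96, -10, 0, 0, -4.8], [316, 106, -8, 0, 0, -4.8], [344, 115, -5, 0, 0, -4.8], [366, 123, 0, 0, 0, -4.8], [382, 128, 3, 0, 0, -4.8], [391, 131, 3, 0, 0, -4.8], [391, 131, 3, 0, 0, -4.8], [391, 131, 3, 0, 0, -4.8]]])

```text
clock: 33.18
eef_pos: [598.8, 179.9, 149.2]
tool_rot: [-3.141, 0.001, 1.669]
force: [-0.3, -1.2, -1.8]
width: 53.5
```

Run:
```python
from h import *
s=st(); rel(s["eef_pos"],s["tool_rot"],[599.8,179.5,33],1.668)
d=get_image("wrist");sd=get_image("side"); cv2.imwrite("pics/g3.png",np.hstack([cv2.resize(d["pixels"][...,::-1],(480,300)),cv2.resize(sd["pixels"][140:340,230:430,::-1],(300,300))]))
```

```text
33.18 [598.8 179.9 149.2] [-3.1408e+00  5.0000e-04  1.6694e+00] [-0.3 -1.2 -1.8] 53.5
shift [ -0.4   1.1 116.2] turn [-0.04  0.03  0.08]
```

View pics/g3.png

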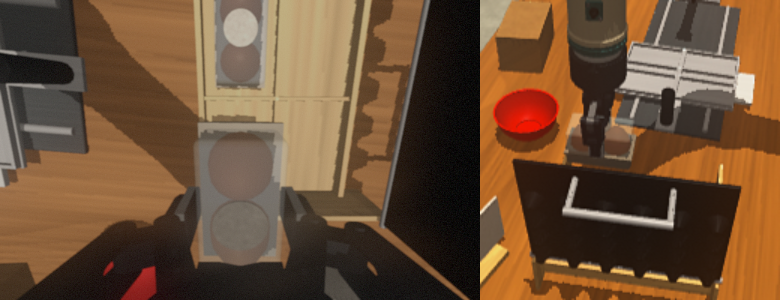

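>>> arm_command(rows=[[[-0.4, 1, 10, 0, 0, 0], [-0.4, 1, 28, 0, 0, 0], [-0.4, 1, 48, 0, 0, 0], [-0.4, 1, 68, 0, 0, 0], [-0.4, 1, 86, 0, 0, 0], [-0.4, 1, 100, 0, 0, 0], [-0.4, 1, 109, 0, 0, 0], [-0.4, 1, 114, 0, 0, 0], [-0.4, 1, 116, 0, 0, 0], [-0.4, 1, 116, 0, 0, 0], [-0.4, 1, 116, 0, 0, 0]]])

```text
clock: 34.2
eef_pos: [601.0, 179.6, 34.1]
tool_rot: [3.14, -0.0, 1.668]
force: [-0.0, 0.6, -0.6]
width: 53.3
```

>>> arm_command(rows=[[[0, 0, 0, 0, 0, 0], [0, 0, 0, 0, 0, 0], [0, 0, 0, 0, 0, 0], [0, 0, 0, 0, 0, 0]]], claw=0.6)

```text
clock: 34.53
eef_pos: [600.8, 179.4, 33.9]
tool_rot: [3.141, -0.0, 1.668]
force: [-0.3, 0.3, 0.8]
width: 68.3
```

>>> arm_command(rows=[[[0, 0, -10, 0, 0, 0], [0, 0, -30, 0, 0, 0], [0, 0, -65, 0, 0, 0], [0, 0, -105, 0, 0, 0], [0, 0, -145, 0, 0, 0], [0, 0, -185, 0, 0, 0], [0, 0, -225, 0, 0, 0], [0, 0, -265, 0, 0, 0], [0, 0, -285, 0, 0, 0], [0, 0, -300, 0, 0, 0], [0, 0, -300, 0, 0, 0]]])

```text
clock: 35.45
eef_pos: [601.6, 180.6, 338.2]
tool_rot: [3.134, -0.002, 1.668]
force: [-0.4, 0.6, 0.2]
width: 68.2
```

```bash
python3 rack.py g4
python3 - <<'E'
from h import *
s=st(); d=get_image("wrist"); cv2.imwrite("pics/g5.png",d["pixels"][...,::-1])
H=np.array([524,327.9,77.]);r=np.array([.0969,-.9953,0])
w=cloud(d)
for f in (1.62,1.635):
  q=H+r*192.6*np.cos(.25+f)+[0,0,192.6*np.sin(.25+f)]; print(f,q.round(1))
E
```

```text
35.45 [601.6 180.6 338.2] [ 3.1342e+00 -2.0000e-03  1.6684e+00] [-0.4  0.6  0.2] 68.2
side tray plate pts 4969 phi 1.6174616630669558
35.55 [600.2 179.3 333.9] [3.1407e+00 1.0000e-04 1.6685e+00] [ 0.1 -0.1 -0.7] 68.6
1.62 [518.5 384.4 261. ]
1.635 [518.2 387.1 260.2]
```

View pics/g4.png

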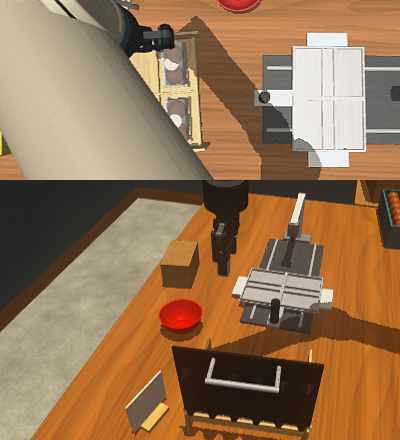

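View pics/g5.png

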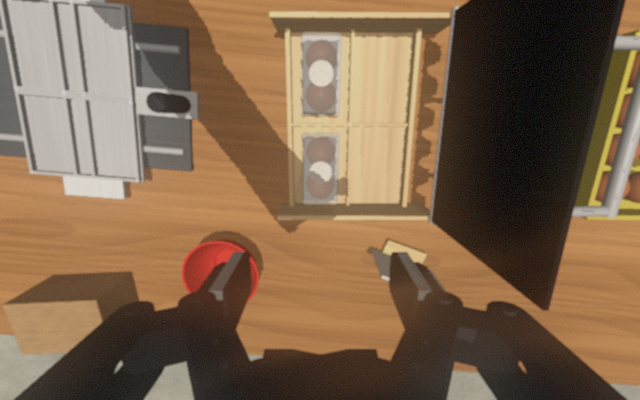

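Run:
```python
from h import *
d=get_image("wrist"); w=cloud(d); M=np.array([534.9,216.4,6]);rx=np.array([.9953,.0969,0]);ry=np.array([-.0969,.9953,0])
for u,v in((321,73),(319,173)):
    p=onz(d,u,v,68); P=np.nanmedian(w[v-3:v+4,u-3:u+4].reshape(-1,3),0); print(p.round(1),'rack',((p-M)@rx).round(1),((p-M)@ry).round(1),'depth z',P.round(1))
s=st(); rel(s["eef_pos"],s["tool_rot"],[518.6,386.8,s["eef_pos"][2]],1.668); rel(s["eef_pos"],s["tool_rot"],[518.6,386.8,242],1.668)
```

```text
[477.2 168.2  68. ] rack -62.1 -42.3 depth z [477.4 168.3  69. ]
[601.7 177.9  68. ] rack 62.7 -44.8 depth z [601.7 177.9  68.7]
35.65 [599.7 178.7 332. ] [-3.1394e+00  9.0000e-04  1.6684e+00] [-0.7 -0.2 -0.8] 68.4
shift [ 2.15e+02 -6.04e+01 -1.00e-01] turn [-0.13  0.05  0.02]
shift [215.1 -60.2  90. ] turn [-0.13  0.05  0.02]
```

>>> arm_command(rows=[[[30, -9, 0, 0, 0, 0], [68, -19, 0, 0, 0, 0], [106, -30, 0, 0, 0, 0], [144, -40, 0, 0, 0, 0], [180, -51, 0, 0, 0, 0], [205, -58, 0, 0, 0, 0], [215, -60.2, 0, 0, 0, 0], [215, -60.2, 0, 0, 0, 0], [215, -60.2, 0, 0, 0, 0]]], claw=-0.2)

```text
clock: 36.4
eef_pos: [519.8, 386.3, 332.0]
tool_rot: [-3.14, 0.002, 1.668]
force: [0.4, 0.3, 0.5]
width: 34.0
```

Run:
```python
from h import *
s=st(); d=get_image("wrist"); cv2.imwrite("pics/i1.png",d["pixels"][...,::-1])
sd=get_image("side"); cv2.imwrite("pics/i2.png",cv2.resize(sd["pixels"][150:350,220:440,::-1],None,fx=3,fy=3))
w=cloud(sd); px=sd["pixels"].astype(int); m=(px.min(2)>100)&(px.max(2)-px.min(2)<40)&(w[...,2]>225)&(w[...,2]<290)&(w[...,1]>330)&(w[...,1]<440)&(abs(w[...,0]-520)<70)
print('bar side depth',m.sum(),np.median(w[m],0).round(1))
rel(s["eef_pos"],s["tool_rot"],[518.6,386.8,242],1.668)
d=get_image("top");w=cloud(d);px=d["pixels"].astype(int);m=(px.min(2)>110)&(px.max(2)-px.min(2)<40)&(w[...,2]>225)&(w[...,2]<290)&(w[...,1]>330)&(w[...,1]<440)&(abs(w[...,0]-520)<70)
print('bar top depth',m.sum(),np.median(w[m],0).round(1) if m.sum() else 0)
```

```text
36.4 [519.8 386.3 332. ] [-3.1403e+00  2.3000e-03  1.6684e+00] [0.4 0.3 0.5] 34.0
bar side depth 217 [469.4 382.6 262.7]
shift [ 0.8 -1.1 90. ] turn [-0.07  0.13  0.02]
bar top depth 439 [497.1 383.2 263.9]
```

View pics/i1.png

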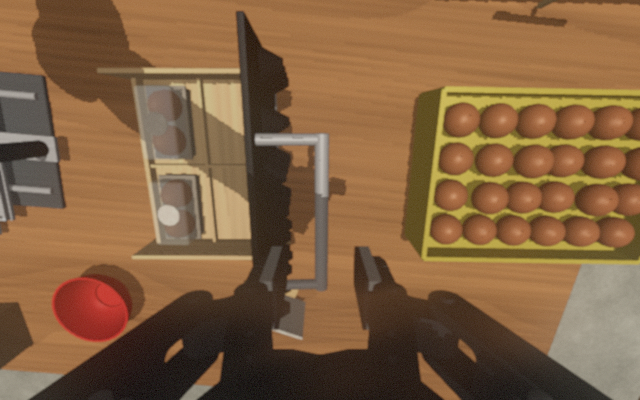

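View pics/i2.png

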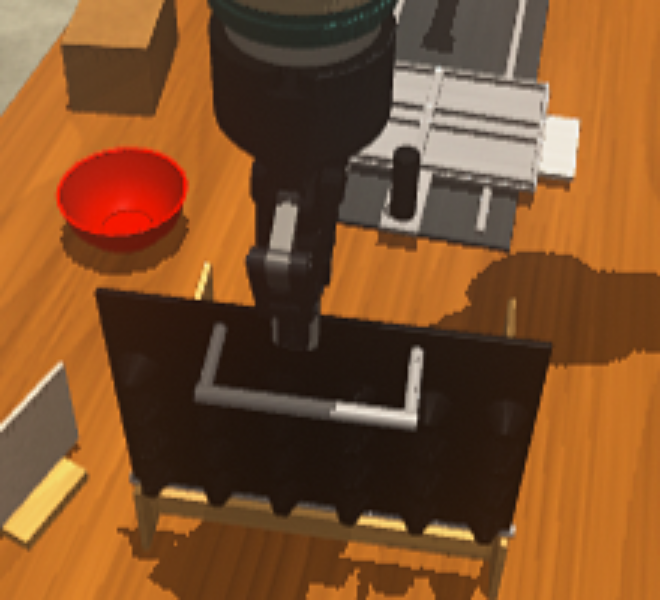

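>>> arm_command(rows=[[[0.5, 0, 20, 0, 0, 0], [0.5, 0, 45, 0, 0, 0], [0.5, 0, 65, 0, 0, 0], [0.5, 0, 80, 0, 0, 0], [0.5, 0, 89, 0, 0, 0], [0.5, 0, 90, 0, 0, 0], [0.5, 0, 90, 0, 0, 0]]])

```text
clock: 37.13
eef_pos: [520.2, 386.9, 243.3]
tool_rot: [-3.141, 0.0, 1.667]
force: [-0.2, -0.3, 0.6]
width: 33.9
```

>>> arm_command(rows=[[[0, 0, 0, 0, 0, 0], [0, 0, 0, 0, 0, 0], [0, 0, 0, 0, 0, 0], [0, 0, 0, 0, 0, 0], [0, 0, 0, 0, 0, 0], [0, 0, 0, 0, 0, 0]]], claw=-1)

```text
clock: 37.63
eef_pos: [520.1, 388.4, 244.6]
tool_rot: [3.139, -0.001, 1.668]
force: [0.6, -0.4, 5.2]
width: 8.0
```

Run:
```python
from h import *
s=st()
H=np.array([524,327.9,77.]);r=np.array([.0969,-.9953,0])
p=s["eef_pos"]+[0,0,18.7]; a=(p-H)@r; print(a,p[2]-77,np.hypot(a,p[2]-77)); f0=np.arctan2(p[2]-77,a)-.25; print('phi',f0)
r0=Rm(s["tool_rot"]); Rr=192.6
q0=H+r*Rr*np.cos(.25+f0)+[0,0,Rr*np.sin(.25+f0)]
for f in np.linspace(f0,0.0,25)[1:]:
    q=H+r*Rr*np.cos(.25+f)+[0,0,Rr*np.sin(.25+f)]
    print([float(x) for x in r0.inv().apply(q-q0).round(1)],round(f,2))
w=get_image("top"); cv2.imwrite("pics/i3.png",cv2.resize(w["pixels"][140:330,80:480,::-1],None,fx=2,fy=2))
```

```text
37.63 [520.1 388.4 244.6] [ 3.1395e+00 -1.2000e-03  1.6680e+00] [ 0.6 -0.4  5.2] 8.0
-60.619706978167976 186.2856533455472 195.90072362422842
phi 1.6354014029030772
[-12.6, 0.0, -3.6] 1.57
[-25.4, 0.0, -6.4] 1.5
[-38.4, 0.0, -8.3] 1.43
[-51.5, 0.0, -9.3] 1.36
[-64.6, 0.0, -9.5] 1.29
[-77.7, 0.0, -8.7] 1.23
[-90.7, -0.0, -7.0] 1.16
[-103.6, -0.0, -4.5] 1.09
[-116.3, -0.0, -1.1] 1.02
[-128.7, -0.0, 3.2] 0.95
[-140.8, -0.0, 8.3] 0.89
[-152.5, -0.1, 14.2] 0.82
[-163.8, -0.1, 20.9] 0.75
[-174.6, -0.1, 28.4] 0.68
[-184.8, -0.1, 36.6] 0.61
[-194.5, -0.1, 45.4] 0.55
[-203.6, -0.2, 54.9] 0.48
[-212.0, -0.2, 65.0] 0.41
[-219.7, -0.2, 75.6] 0.34
[-226.6, -0.2, 86.7] 0.27
[-232.8, -0.3, 98.3] 0.2
[-238.1, -0.3, 110.3] 0.14
[-242.7, -0.3, 122.6] 0.07
[-246.4, -0.3, 135.2] 0.0
```

View pics/i3.png

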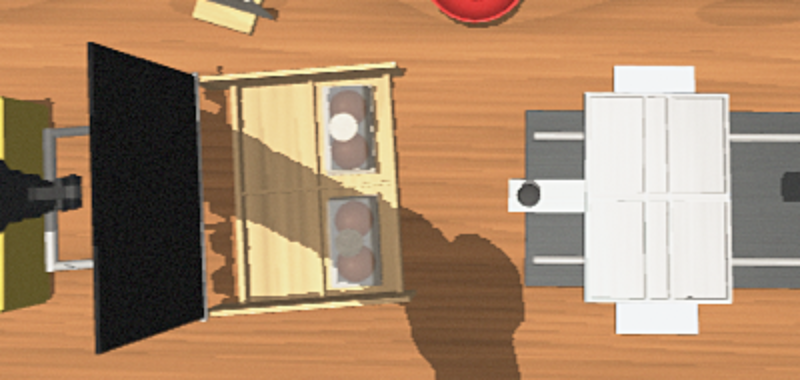

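>>> arm_command(rows=[[[-5, 0, -1.5, 0, 0, 0], [-12.6, 0, -3.6, 0, 0, 0], [-25.4, 0, -6.4, 0, 0, 0], [-38.4, 0, -8.3, 0, 0, 0], [-51.5, 0, -9.3, 0, 0, 0], [-64.6, 0, -9.5, 0, 0, 0], [-77.7, 0, -8.7, 0, 0, 0], [-90.7, 0, -7, 0, 0, 0], [-103.6, 0, -4.5, 0, 0, 0], [-116.3, 0, -1.1, 0, 0, 0], [-128.7, 0, 3.2, 0, 0, 0], [-140.8, 0, 8.3, 0, 0, 0], [-152.5, 0, 14.2, 0, 0, 0], [-163.8, 0, 20.9, 0, 0, 0], [-174.6, 0, 28.4, 0, 0, 0], [-184.8, 0, 36.6, 0, 0, 0], [-194.5, 0, 45.4, 0, 0, 0], [-203.6, 0, 54.9, 0, 0, 0], [-203.6, 0, 54.9, 0, 0, 0]]])

```text
clock: 39.27
eef_pos: [539.5, 182.6, 185.3]
tool_rot: [-3.14, 0.001, 1.667]
force: [5.3, 3.6, -7.7]
width: 8.0
```

Run:
```python
from h import *
st(); sd=get_image("side"); d=get_image("top");cv2.imwrite("pics/i4.png",np.vstack([cv2.resize(sd["pixels"][130:350,180:440,::-1],(500,423)),cv2.resize(d["pixels"][150:310,130:430,::-1],(500,177*3//2-100))]))
```

```text
39.27 [539.5 182.6 185.3] [-3.1397e+00  8.0000e-04  1.6665e+00] [ 5.3  3.6 -7.7] 8.0
```

View pics/i4.png

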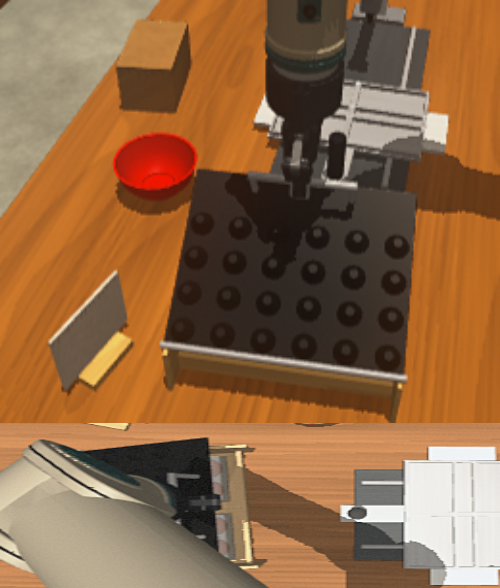

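>>> arm_command(rows=[[[-4, 0, 5, 0, 0, 0], [-8.4, 0, 10.1, 0, 0, 0], [-16.1, 0, 20.7, 0, 0, 0], [-23, 0, 31.8, 0, 0, 0], [-29.2, 0, 43.4, 0, 0, 0], [-34.5, 0, 55.4, 0, 0, 0], [-37, 0, 62, 0, 0, 0], [-39.1, 0, 67.7, 0, 0, 0], [-41, 0, 74, 0, 0, 0], [-42, 0, 78, 0, 0, 0], [-42, 0, 78, 0, 0, 0]]])

```text
clock: 40.28
eef_pos: [543.4, 142.9, 109.4]
tool_rot: [-3.141, 0.001, 1.668]
force: [2.9, 3.4, -3.6]
width: 7.3
```

>>> arm_command(rows=[[[-0.3, 0, 1.5, 0, 0, 0], [-0.5, 0, 3, 0, 0, 0], [-0.5, 0, 3, 0, 0, 0]]])

```text
clock: 40.53
eef_pos: [543.4, 142.6, 108.4]
tool_rot: [3.141, 0.001, 1.668]
force: [-0.4, 0.1, 6.4]
width: 7.5
```

>>> arm_command(rows=[[[0, 0, 0, 0, 0, 0], [0, 0, 0, 0, 0, 0], [0, 0, 0, 0, 0, 0], [0, 0, 0, 0, 0, 0], [0, 0, -15, 0, 0, 0], [0, 0, -45, 0, 0, 0], [0, 0, -85, 0, 0, 0], [0, 0, -120, 0, 0, 0], [-40, 0, -150, 0, 0, 0], [-80, 0, -150, 0, 0, 0], [-120, 0, -150, 0, 0, 0], [-160, 0, -150, 0, 0, 0], [-200, 0, -150, 0, 0, 0], [-220, 0, -150, 0, 0, 0], [-220, 0, -150, 0, 0, 0], [-220, 0, -150, 0, 0, 0]]], claw=0)

```text
clock: 41.87
eef_pos: [564.4, -77.6, 256.9]
tool_rot: [-3.14, -0.0, 1.665]
force: [-0.5, -0.3, 0.0]
width: 42.3
```

Run:
```python
from h import *
st(); sd=get_image("side"); d=get_image("top"); wr=get_image("wrist")
cv2.imwrite("pics/j1.png",np.vstack([sd["pixels"][100:340,100:500,::-1],d["pixels"][100:330,100:500,::-1]]))
H=np.array([524,327.9,77.]);r=np.array([.0969,-.9953,0])
for n,D in(("top",d),("side",sd)):
    W=cloud(D);P=D["pixels"].astype(int); q=W-H; a=q@r;x=q@np.array([.9953,.0969,0]);z=W[...,2]
    m=(P.max(2)<75)&(abs(x)<118)&(a>15)&(a<195)&(z>60)&(z<120)
    k=np.polyfit(a[m],z[m],1); k=np.polyfit(a[m][abs(z[m]-np.polyval(k,a[m]))<5],z[m][abs(z[m]-np.polyval(k,a[m]))<5],1); print(n,m.sum(),'slope',k[0],'z hinge',k[1])
    m=(P.min(2)>120)&(abs(x)<62)&(a>150)&(a<200)&(z>105)&(z<150); print('bar z',m.sum(),np.percentile(z[m],[10,50,90]) if m.sum() else 0)
    m=(z>92)&(z<106)&(abs(W[...,0]-530)<25)&(abs(W[...,1]+18)<25); print('knob',m.sum(),np.nanmedian(W[m],0) if m.sum() else 0)
```

```text
41.87 [564.4 -77.6 256.9] [-3.1403e+00 -3.0000e-04  1.6647e+00] [-0.5 -0.3  0. ] 42.3
top 5121 slope 0.0018338689437262564 z hinge 81.65815090986628
bar z 281 [125.9192573  128.81929288 130.83986666]
knob 104 [531.77457562 -20.22861883  99.35291892]
side 6701 slope -0.008926321385427467 z hinge 79.76879182762238
bar z 123 [125.60455659 127.4389218  128.96811992]
knob 53 [531.18808957 -17.53150733  97.76651308]
```

View pics/j1.png

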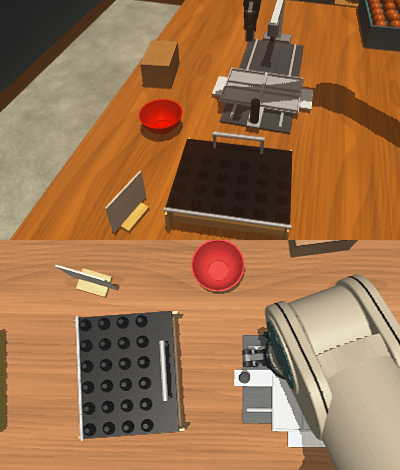

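```bash
python3 -c "
from h import *
print(order.finish_job()); st()"
```

```text
the job is handed in; nothing more can be done
None
the job is handed in; nothing more can be done
```

The whole job is carried out and handed in at about 42 s of the 210 s limit. No verdict is reported, so success rests on my own checks.

- **Coding:** Only the near right and near left pockets held packs. I moved the carrier by the knob and held each pack over 3 s under the nozzle, near right first, then near left. In the side view each label sat within about 4 mm of under the nozzle. The label was shaded and partly hidden, and the nozzle position itself is good to about 3 mm. I then put the carrier back at its loading end.
- **Packing:** I lifted the tray to about 1.63 rad and set the packs in the near right and far right compartments. The labels measured within about 2 mm of the compartment centres, at the right height and flat. A top picture just before I lowered the tray still showed both in place.
- **Last checks:**
  - **Tray:** the slope measured +0.002 rad from the top camera and −0.009 rad from the side camera, so it is closed.
  - **Carrier:** the knob is within about 3 mm of its starting position.
  - **Bystanders:** the bowl and price card look unmoved in the pictures; I did not measure them.
  - **Gripper:** it was clear of everything.

None of the checks failed. The packs could not be seen after the tray was closed, so I could not check them again at the end.

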